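# Drive a jammed tube adapter out of a centrifuge bucket into a receiver

## Robot

A 6-joint arm with a two-finger parallel gripper is mounted at the origin on a cart in front of the work surface, level with it; the furniture and walls round the work are solid. World frame = base frame: x ahead of the robot, y to its left, z up, the work surface at z = 0. Lengths are in mm, angles in rad, forces in N, time in s.
With the tool pointing down it reaches from about 350 to 875 mm from the base axis. Payload 4.2 kg.
Tool frame: the origin (TCP) lies midway between the tips of the shut fingers; the grasp point (between the pads) lies 19 mm behind it; z points along the fingers, y is the line along which they close (so a half turn about z gives the same grasp; the last joint's range is limited). The gripper opens to 85 mm and grips with 20 to 120 N. Pads are 22 mm wide; open, the fingers measure 114 mm over their backs; the gripper's body (76 mm by 85 mm) begins 54 mm behind the grasp point. The pads swing forward as they close: fully open they stand 13 mm farther back than shut.
Start: joints at [-0.963, 0.385, 0.008, 0, -1.194, -0.259], TCP at [213.621, -587.337, 199.412] pointing down, gripper open.
Joint ranges: [-3.14, 3.14], [-1.21, 2.06], [-1.07, 1.41], [-3.16, 2.05], [-2.99, -0.16], [-3.1, 3.1]. Speed limits (rad/s): [2.79, 2.79, 3.14, 3.14, 3.14, 3.14].

## Interface

Orientations are given as a unit quaternion [x, y, z, w].
In Python, from bench import * gives the robot as it stands.
- The arm moves only by the tool drive_tool, never from a script. Its argument "plan" is a list that holds one entry, the list of rows, each a list of 5 numbers: the closure, from -1 (fully open) to 1 (shut), then the shift along the world's x, y, z in mm, then the turn about the world's z in degrees. A call has 1 to 20 rows; each row shifts and turns the commanded pose from where the row before left it; what a row does not reach is not made up. A row lasts 1/12 s, in which the tool goes at most 41.7 mm and 7.16 degrees, less where a joint would pass 70% of its speed; a pose out of reach is approached as far as the arm can. A call is refused whole if a number of a shift passes 41.7 or a number of a turn 7.16, either way. A call with a gripper value outside its range is refused whole. The fingers move at their own pace and stop on an object; the grip force is fixed at half the most. Time passes only in rows, so rows that do not move let the fingers close. It gives the time, the measured TCP pose, the force, the opening and the grip force at its end, in the units of the state.
- read_state(): the state, without advancing time (a new reading comes with each control period).
- get_image(name): name is "side" or "top"; returns (picture, depth): 480x640x3 uint8, red, green, blue; 480x640 float32, mm along the optical axis (not along the pixel's ray), 0 where there is no reading.
- camera_model(name): a dict with "fx", "fy", "cx", "cy" (pixels), "distortion" ([k1, k2, p1, p2, k3] as OpenCV has them; the pictures are not rectified), "R" (3x3) and "t" (3): a world point X has camera coordinates R X + t. Camera axes: x right, y down, z forward; pixel columns grow to the right and rows downward; lengths in mm; the calibration is good to about 2 mm. A picture is of the moment at which its call begins. camera_model takes no time and is no camera call.
- job_done(): hands the job in; it is judged then, once.
The state is a dict: "clock": time; "joints": joint angles; "joint_vel": joint speeds; "joint_efforts": joint torques, N m; "position": TCP position; "ee_rot": TCP orientation; "contact_force": force on the tool from outside, world axes, zero at the start; "wrist_torque": the same for the moment, N m; "gripper_width": finger opening in mm; "grasp_force": force on a finger pad.
Only numpy, scipy, OpenCV 4.12 (cv2) and the standard library are available. Lean on these libraries where they do the work, as an engineer would, in place of code of your own. Each camera call takes 0.05 s, during which the arm holds its last target. There are 200 camera calls.

## Task

A tube adapter is jammed in the centrifuge bucket that stands mouth down on the bench. Set the bucket, mouth down, fully into the seat of the transfer stand and let go; then take the drift from its block and push the adapter with it, through the hole in the bucket's base, right out of the bucket and down the stand's receiver until you feel it bottom firmly on the receiver's floor (press with about 15 to 20 N, and never with more than 35 N). Stand the drift back in its block, leave the bucket in the seat, and do not disturb the other things on the bench.

Things in the scene. Friction and masses are not known exactly. Their poses are not given: they have to be found in the camera images.
- bucket: Bare-aluminium centrifuge bucket, 52 mm outside diameter, 52 mm tall, mouth down, about 0.26 kg; the adapter is jammed in it. Origin: centre of the mouth rim, z up to the closed base. Bore 38 mm wide, 42 mm deep; base 10 mm thick with an 11 mm hole on the axis. Round bosses stick out 5 mm at +x and -x, 10 to 22 mm above the mouth; above that the side is plain, to be gripped anywhere round
- bucket_hole (a point): Centre of the 11 mm hole at the outer (upper) face of the bucket's base, 52 mm above the bucket's origin
- bucket_lip (a point): Point on the bucket's axis, 10 mm above its mouth, at the height of a sprung rubber lip in the bore that grips the adapter: it resists with 4 to 17 N, more the faster it is pushed. The adapter leaves this lip, and the resistance goes, when the drift's tip is about 42 mm below the outer face of the base; it then drops about 8 mm on to the receiver's lip
- adapter: Solid white plastic adapter, 36 mm diameter, 32 mm long, 0.045 kg, edges chamfered, with four tube bores in its lower end. Origin: centre of its lower end, z up to its plain upper end, on which the drift pushes. At the start its lower end is 1 to 6 mm inside the bucket's mouth, so its upper end is 14 to 19 mm below the outer face of the base; it may sink a few mm once the bucket is lifted
- drift: Steel push rod with a black grip, upright in its block, 0.11 kg: nose 9 mm diameter, 84 mm long, its last 4 mm tapered to 5 mm; then a flat shoulder 20 mm wide and 5 mm thick; then a round black grip 16 mm wide and 56 mm long, to 145 mm above the tip. Origin: tip of the nose, z up along the rod. Hold it by the grip, whose middle is about 118 mm above the tip
- drift_shoulder (a point): Centre of the lower face of the drift's shoulder, 84 mm above its tip; at the start it rests on the block. It does not reach the bucket's base in this job
- drift_block: Grey plastic block 50 x 50 x 92 mm on a 78 mm square foot, fixed to the bench, with a 12 mm hole, 86 mm deep, in the middle of its top for the drift's nose. Origin: centre of its underside
- block_hole (a point): Mouth of the hole in the drift's block, at the centre of its top, 92 mm above the bench
- stand: Transfer stand fixed to the bench: base plate 110 x 110 x 8 mm, four pillars near the corners, a top plate 100 x 100 mm whose upper face is 70 mm above the bench, on it a round seat collar 74 mm wide and 8 mm high, and under the plate a clear receiver tube of 41 mm bore on the collar's axis. Origin: centre of its underside, z up
- stand_seat (a point): Centre of the seat on which the bucket's rim rests, 70 mm above the bench: the plate inside the collar, whose mouth, 62 mm wide at its top, narrows like a funnel to 55 mm for the lowest 2 mm; a 43 mm hole leads on down to the receiver
- receiver_lip (a point): Point on the receiver's axis, 30 mm below the seat, at the height of the receiver's own sprung lip: it takes 5 to 20 N to start the adapter into it, then it drags with 3 to 9 N and holds the adapter. The receiver's floor below is a disc set by hand; its height is not known: 38 to 58 mm below the seat, so the adapter bottoms with the drift's tip 58 to 78 mm below the outer face of the bucket's base
- bucket_empty: Bystander: an empty bucket of the same kind (52 mm wide, 52 mm tall) standing mouth up behind the stand; origin at the centre of its foot. Leave it alone
- adapter_spare: Bystander: a loose white adapter, 36 mm wide, 32 mm tall, standing on the bench; origin at the centre of its foot. Leave it alone
- timer: Bystander: round bench timer, 66 mm wide, 49 mm tall; origin at the centre of its foot. Leave it alone
- tape: Bystander: roll of tape lying flat, 84 mm wide, 19 mm tall; origin at the centre of its foot. Leave it alone
- slides: Bystander: small box 30 x 78 x 26 mm lying near the front edge; origin at the centre of its foot. Leave it alone
- bottle: Bystander: reagent bottle, 60 mm wide, 140 mm tall; origin at the centre of its foot. Leave it alone
Not all that is in view belongs to the job. Leave any blue or turquoise look-alike of the bucket alone. What is shaped like the drift_block but orange or purple is not meant.

How it is judged (in metres and radians):
On the way, in this order (a step that is already met when the one before it is completed fails the run):
1. the bucket sits mouth down, fully home in the stand's seat, and the robot has let go of it (horizontal distance between bucket and stand_seat below 0.004 m and z of bucket in the frame of stand_seat below 0.0015 m and angle between bucket's own z axis and vertical below 0.03 rad and contact force between the fingers and bucket below 0.1 N), for 0.2 s.
2. the drift is pushing the still jammed adapter down (at least 3 N) while the bucket stays in the seat (contact force between drift and adapter above 3 N and z of adapter in the frame of bucket above -0.03 m and horizontal distance between bucket and stand_seat below 0.004 m and z of bucket in the frame of stand_seat below 0.002 m), for 0.1 s.
3. the adapter is wholly out of the bucket and the drift presses it on the receiver's floor with at least 12 N (contact force between drift and adapter above 12 N and z of adapter in the frame of bucket below -0.0345 m), for 0.1 s.
At the end, for the whole second after the job is handed in: Bucket home in the seat (4 mm sideways, 1.5 mm in height, upright within 0.03 rad); adapter wholly below the bucket, upright in the receiver (6 mm off the seat's axis, 0.2 rad); drift upright in its block, shoulder down on it (2 mm in height, 4 mm sideways, 0.04 rad); all at rest (horizontal distance between bucket and stand_seat below 0.004 m and z of bucket in the frame of stand_seat below 0.0015 m and angle between bucket's own z axis and vertical below 0.03 rad and horizontal distance between adapter and stand_seat below 0.006 m and z of adapter in the frame of bucket below -0.0345 m and angle between adapter's own z axis and vertical below 0.2 rad and horizontal distance between drift_shoulder and block_hole below 0.004 m and z of drift_shoulder in the frame of block_hole below 0.002 m and angle between drift's own z axis and vertical below 0.04 rad and linear speed of each of drift, adapter, bucket below 0.02 m/s); the robot touches nothing.
It fails at once if the drift bears on the bucket with more than 35 N (contact force between drift and bucket above 35 N).
It fails at once if the drift bears on the adapter with more than 35 N (contact force between drift and adapter above 35 N).
It fails at once if a bystander is moved more than 20 mm (distance of any of bucket_empty, adapter_spare, timer, tape, slides, bottle from where it was at the start of the episode above 0.02 m).
It also fails if it takes over 64 s, if anything falls off the work surface, if the arm or the gripper's body presses on something with over 40 N, if the wrist force passes 120 N, or if a joint passes its speed limit or range.

## Working session

There is one attempt and no reset: what is moved stays moved. The work goes in short steps, Python scripts to look and compute and a tool call to move; the robot and the scene stay as the last step left them, time stands still between calls to the robot, and variables do not carry over. Pictures are saved under pics/ and viewed, at most 10 in all, crops included, and the job is handed in when it is done.

Besides the shell and the picture viewer there is one more tool, called after "Request:" as a command line: name --argument value ..., lists and objects as JSON in quotes. drive_tool: Moves the arm, as the interface text tells. Its arguments: {"type":"object","properties":{"plan":{"type":"array"}},"required":["plan"]}

```bash
mkdir -p pics
cat > h.py <<'E'
from bench import *
import numpy as np, cv2
def snap(n,f):
    p,d=get_image(n); cv2.imwrite(f'pics/{f}.png',p[:,:,::-1]); np.save(f'pics/{f}.npy',d); return p,d
def ray(n,u,v):
    c=camera_model(n); K=np.array([[c['fx'],0,c['cx']],[0,c['fy'],c['cy']],[0,0,1]])
    q=cv2.undistortPoints(np.array([[[u,v]]],float),K,np.array(c['distortion']))[0,0]
    return np.array(c['R']),np.array(c['t']),np.array([q[0],q[1],1])
def px(n,u,v,d):           # by depth
    R,t,r=ray(n,u,v); return R.T@(r*d-t)
def pz(n,u,v,z):           # on plane z
    R,t,r=ray(n,u,v); o=-R.T@t; k=R.T@r; return o+k*(z-o[2])/k[2]
def tri(a,b):              # two rays (name,u,v)
    L=[]
    for n,u,v in (a,b):
        R,t,r=ray(n,u,v); k=R.T@r; L.append((-R.T@t,k/np.linalg.norm(k)))
    (o1,k1),(o2,k2)=L; s=np.linalg.lstsq(np.stack([k1,-k2],1),o2-o1,rcond=None)[0]
    p,q=o1+k1*s[0],o2+k2*s[1]; return (p+q)/2,np.linalg.norm(p-q)
def proj(n,X):
    c=camera_model(n); K=np.array([[c['fx'],0,c['cx']],[0,c['fy'],c['cy']],[0,0,1]])
    return cv2.projectPoints(np.array(X,float).reshape(-1,1,3),cv2.Rodrigues(np.array(c['R']))[0],np.array(c['t'],float),K,np.array(c['distortion']))[0][:,0]
E
python3 - <<'E'
from h import *
for n in('side','top'):
    snap(n,n+'0'); c=camera_model(n); print(n,c['fx'],-np.array(c['R']).T@c['t'],np.array(c['R'])[2])
print(read_state())
E
```

```text
side 591.0187977754377 [-229.46988486  -95.6456676  1411.1612072 ] [ 0.50196432  0.07829132 -0.8613375 ]
top 577.9861723043261 [ 358.63790875   41.74657643 1411.65704072] [ 0.11881787 -0.01139869 -0.99285063]
{'clock': 0.1, 'joints': array([-9.63380173e-01,  3.85509257e-01,  6.78948367e-03, -4.28690215e-04,
       -1.19400059e+00, -2.58609702e-01]), 'joint_vel': array([ 5.78455456e-04, -3.53063142e-03,  2.52746420e-03,  1.48075099e-03,
       -2.79789865e-04, -2.42550274e-07]), 'joint_efforts': array([ 2.27269520e-04, -3.93320346e+01,  1.88930190e+01,  4.19795126e+00,
       -2.58536878e-03,  2.13551566e-06]), 'position': array([ 213.43598887, -586.82028285,  198.42466487]), 'ee_rot': array([-1.73442504e-01,  9.84843507e-01,  9.56829145e-04, -2.22825819e-04]), 'contact_force': array([ 0.19699012, -0.00629958,  0.55866952]), 'wrist_torque': array([ 0.01813355, -0.01945458, -0.02414355]), 'grasp_force': 0.0, 'gripper_width': 85.65475082527946}
```

View pics/side0.png

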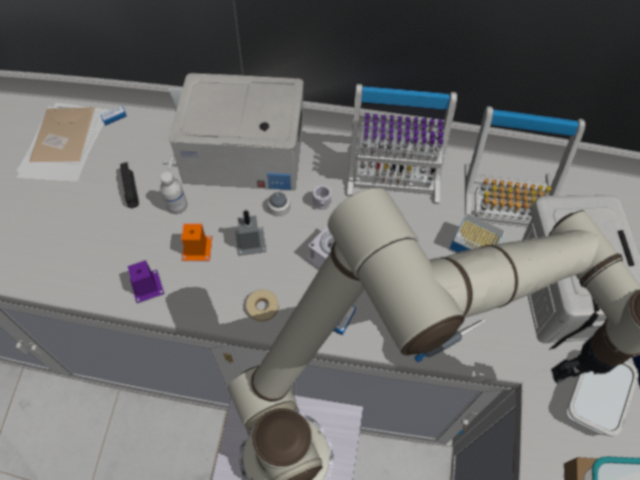

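View pics/top0.png

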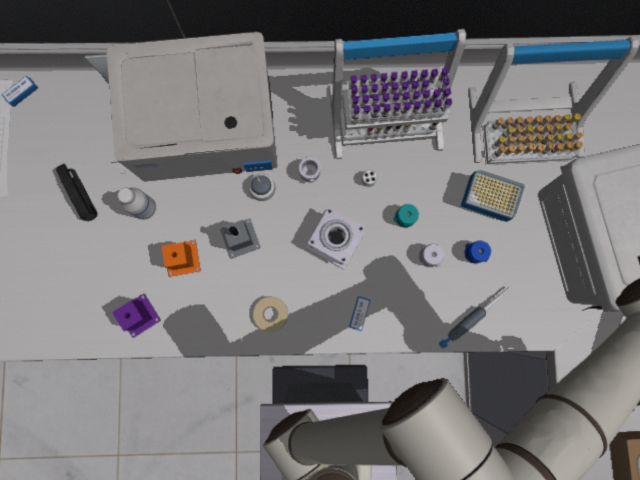

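The top view shows the bucket at (432,255) with lookalikes at (407,215) and (479,252), the stand at (335,236), and the grey block with the drift at (238,236). In the side view the arm hides the bucket and part of the stand.

Run:
```python
from h import *
im=cv2.imread('pics/top0.png'); 
a=cv2.resize(im[190:290,200:300],None,fx=4,fy=4,interpolation=2)
b=cv2.resize(im[190:290,290:390],None,fx=4,fy=4,interpolation=2)
c=cv2.resize(im[205:305,382:482],None,fx=4,fy=4,interpolation=2)
e=np.zeros((400,400,3),np.uint8); 
s=cv2.imread('pics/side0.png'); e=cv2.resize(s[190:290,200:300],None,fx=4,fy=4,interpolation=2)
m=np.vstack([np.hstack([a,b]),np.hstack([c,e])]); cv2.imwrite('pics/c1.png',cv2.resize(m,(600,600),interpolation=3))
d=np.load('pics/top0.npy')
for u,v in((432,247),(432,255),(425,255),(432,262),(439,255),(335,236),(320,225),(345,250),(322,236),(348,236),(247,240),(238,245),(233,229),(450,280)):
    print(u,v,d[v,u],px('top',u,v,d[v,u]).round(1))
```

```text
432 247 1375.2976 [ 516.5 -257.    48.8]
432 255 1386.9463 [ 498.8 -259.2   35. ]
425 255 1371.4138 [ 497.5 -239.3   50.2]
432 262 1369.7808 [ 480.6 -255.2   50. ]
439 255 1373.2821 [ 497.1 -272.8   48.7]
335 236 1411.2205 [551.5 -28.9  14.2]
320 225 1353.733 [569.9   8.7  73.8]
345 250 1348.6495 [510.1 -48.5  72.5]
322 236 1345.8787 [543.2   4.7  78.6]
348 236 1351.5466 [542.8 -56.3  73.5]
247 240 1330.0227 [534.9 177.7  91.6]
238 245 1358.9447 [527.5 202.   61.3]
233 229 1273.4225 [552.  202.3 150.4]
450 280 1417.8322 [ 440.4 -308.7   -2.6]
```

View pics/c1.png

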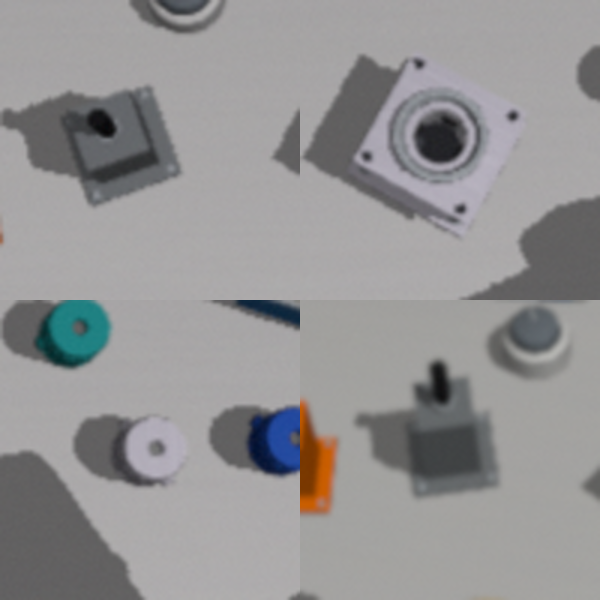

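The crops confirm the base hole of the bucket at top (434,254.5), the collar at (335.5,235.5), the drift's grip top at about (233,229), and the block's square top around it. I'll fit these with the depth clouds.

```bash
cat >> h.py <<'E'
def cloud(n,d,u0,u1,v0,v1):
    u,v=np.meshgrid(np.arange(u0,u1),np.arange(v0,v1)); u=u.ravel();v=v.ravel(); z=d[v,u]; k=z>0
    c=camera_model(n); K=np.array([[c['fx'],0,c['cx']],[0,c['fy'],c['cy']],[0,0,1]])
    q=cv2.undistortPoints(np.stack([u[k],v[k]],1).astype(float)[:,None],K,np.array(c['distortion']))[:,0]
    P=np.c_[q,np.ones(len(q))]*z[k][:,None]
    return (P-np.array(c['t']))@np.array(c['R'])
def show(name,P,lo,hi):
    Q=P[(P[:,2]>lo)&(P[:,2]<hi)]
    (cx,cy),r=cv2.minEnclosingCircle(Q[:,:2].astype(np.float32))
    print(name,len(Q),'med z',np.median(Q[:,2]).round(1),'mean',Q[:,:2].mean(0).round(1),'encl',round(cx,1),round(cy,1),round(r,1),'rect',cv2.minAreaRect(Q[:,:2].astype(np.float32)))
E
python3 - <<'E'
from h import *
d=np.load('pics/top0.npy'); D=np.load('pics/side0.npy')
show('bucket',cloud('top',d,415,452,238,275),44,56)
P=cloud('top',d,305,365,205,268)
show('collar',P,75.5,83); show('plate',P,66,75)
Q=cloud('top',d,215,262,212,262)
show('block',Q,86,97); show('drift',Q,138,155)
Q=cloud('side',D,230,270,200,255)
show('block s',Q,86,97); show('drift s',Q,138,155); show('drift sg',Q,105,155)
print('hole',pz('top',434,254.5,50))
print('hole T',pz('top',335.5,235.5,78),pz('top',233,229,145))
E
```

```text
bucket 338 med z 51.4 mean [ 499.6 -257.4] encl 501.0 -257.6 27.3 rect ((500.83551025390625, -257.65350341796875), (51.87569046020508, 49.82960510253906), 67.6627197265625)
collar 255 med z 78.1 mean [547.1 -27.9] encl 544.6 -27.2 62.6 rect ((547.8935546875, -28.77802276611328), (97.62100982666016, 87.33487701416016), 60.491024017333984)
plate 1171 med z 70.4 mean [545.8 -27.5] encl 546.6 -27.6 69.8 rect ((546.8848876953125, -28.33222198486328), (100.0341796875, 100.9222640991211), 59.707271575927734)
block 388 med z 91.8 mean [551.5 203.6] encl 551.8 203.5 33.9 rect ((552.8240356445312, 204.42489624023438), (51.54424285888672, 50.01557540893555), 18.582340240478516)
drift 38 med z 150.7 mean [551.  203.3] encl 552.0 204.3 7.8 rect ((551.5615844726562, 203.88262939453125), (13.89877986907959, 14.592740058898926), 87.9981689453125)
block s 268 med z 91.7 mean [543.6 202.9] encl 545.1 204.9 35.0 rect ((547.887939453125, 204.69003295898438), (56.18624496459961, 50.82192611694336), 20.974018096923828)
drift s 37 med z 149.5 mean [544.9 203.4] encl 546.4 204.4 8.3 rect ((546.0337524414062, 204.22142028808594), (13.914457321166992, 15.754940032958984), 56.22114181518555)
drift sg 79 med z 135.5 mean [543.6 202.9] encl 545.9 203.6 8.7 rect ((545.4559326171875, 203.35769653320312), (15.992744445800781, 15.754940032958984), 56.22114181518555)
hole [ 498.38338011 -260.67021423   50.        ]
hole T [543.88166883 -26.83461478  78.        ] [552.85106902 203.00389625 145.        ]
```

Run:
```python
from h import *
d=np.load('pics/top0.npy')
show('teal',cloud('top',d,393,422,202,230),44,56)
show('blue',cloud('top',d,464,495,238,268),44,56)
P=cloud('top',d,410,460,232,282); r=P[:,:2]-[500,-259]; R=np.hypot(*r.T); k=(R>27.5)&(R<34)&(P[:,2]>7)&(P[:,2]<26)
print(np.c_[P[k],R[k],np.degrees(np.arctan2(r[k,1],r[k,0]))].round(0)[::2])
for u,v in((560,240),(590,200),(555,300),(610,280)): print(px('top',u,v,d[v,u]).round())
```

```text
teal 309 med z 51.7 mean [ 597.5 -200.4] encl 597.8 -201.2 25.8 rect ((597.5186767578125, -200.67523193359375), (48.135772705078125, 48.673431396484375), 89.09356689453125)
blue 327 med z 51.1 mean [ 506.  -369.5] encl 506.5 -369.9 25.8 rect ((506.6455383300781, -370.14642333984375), (47.08818054199219, 50.454219818115234), 87.81643676757812)
[[ 528. -242.   17.   32.   31.]
 [ 525. -239.   23.   32.   39.]
 [ 524. -245.   25.   28.   29.]
 [ 522. -239.   23.   30.   43.]
 [ 520. -236.   21.   30.   48.]
 [ 478. -276.   21.   28. -142.]
 [ 478. -281.   18.   31. -134.]
 [ 476. -275.   23.   29. -146.]
 [ 473. -271.   20.   29. -156.]
 [ 473. -276.   19.   32. -147.]]
[ 526. -553.   65.]
[ 588. -549.  228.]
[ 388. -558.    5.]
[ 422. -574.  233.]
```

Request:
drive_tool --plan '[[[-1, 0, 30, 0, 0], [-1, 0, 41, 0, 0], [-1, 10, 41, 0, 0], [-1, 20, 41, 0, 0], [-1, 30, 41, 0, 0], [-1, 41, 41, 0, 0], [-1, 41, 41, 0, 0], [-1, 41, 30, 0, 0], [-1, 41, 20, 0, 0], [-1, 41, 2, 0, 0], [-1, 21, 0, 0, 0], [-1, 0, 0, 0, 0], [-1, 0, 0, 0, 0]]]'

```text
clock: 1.18
position: [458.7, -300.3, 198.2]
ee_rot: [-0.174, 0.985, 0.001, -0.001]
contact_force: [-0.4, 0.5, 0.3]
gripper_width: 85.5
grasp_force: 0.0
```

Run:
```python
from h import *
snap('side','side1')
s=cv2.imread('pics/side1.png'); cv2.imwrite('pics/c2.png',cv2.resize(s[180:330,220:420],None,fx=4,fy=4,interpolation=2))
```

```text
(no output)
```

View pics/c2.png

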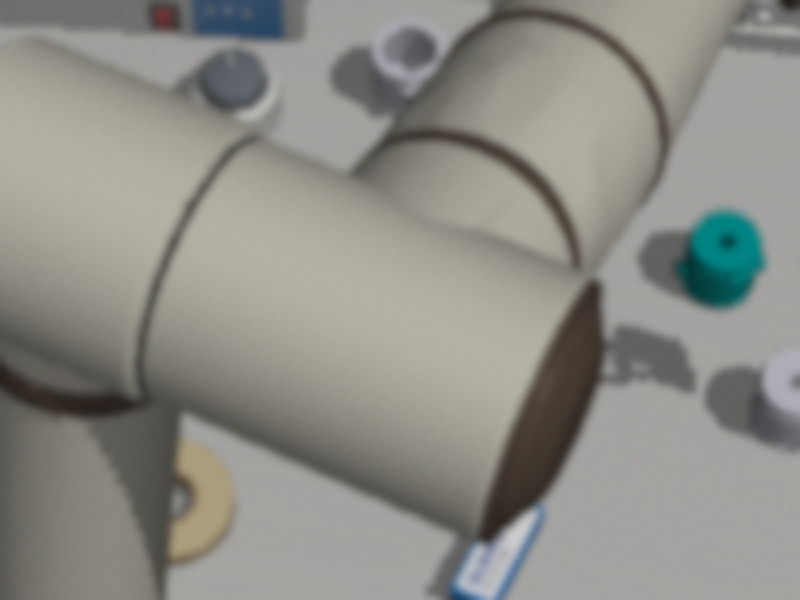

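The side view now shows the bucket at about (418,276), beside the teal lookalike at (401,240). The arm still hides the stand.

Run:
```python
from h import *
D=np.load('pics/side1.npy'); d=np.load('pics/top0.npy')
s=cv2.imread('pics/side1.png'); t=cv2.imread('pics/top0.png')
cv2.imwrite('pics/c3.png',np.hstack([cv2.resize(s[255:305,395:445],(400,400),interpolation=2),cv2.resize(t[230:280,408:458],(400,400),interpolation=2)]))
show('bucket s',cloud('side',D,400,440,255,300),44,56)
show('teal s',cloud('side',D,385,415,225,262),44,56)
```

```text
bucket s 254 med z 51.5 mean [ 494.  -257.1] encl 495.9 -256.6 26.8 rect ((495.8612060546875, -256.261962890625), (51.78741455078125, 48.934566497802734), 6.303910732269287)
teal s 231 med z 50.6 mean [ 590.2 -200.8] encl 591.9 -200.0 26.7 rect ((590.5836791992188, -200.84373474121094), (49.91033935546875, 49.68913269042969), 16.56467628479004)
```

View pics/c3.png

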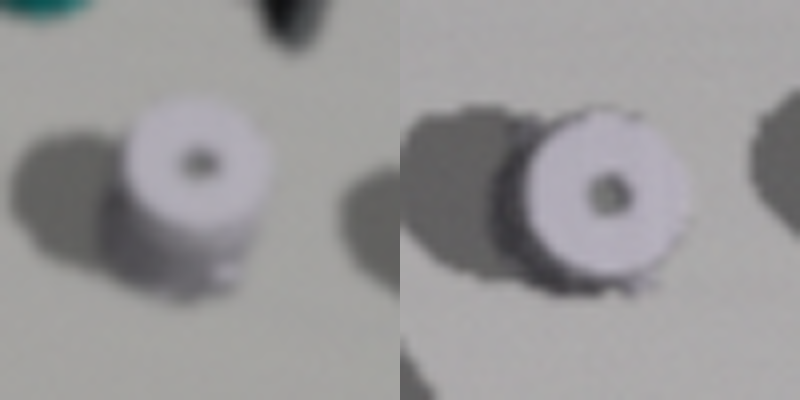

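The base hole is at side (419.4,274.5) and top (433.6,253.8). The two cameras disagree by about 5 mm in x, consistently, so I'll take the middle. Squeeze-centring will then give the true offset.

Run:
```python
from h import *
print(tri(('side',419.4,274.5),('top',433.6,253.8)), pz('top',433.6,253.8,52),pz('side',419.4,274.5,52))
```

```text
(array([ 500.01447838, -259.20808867,   48.07136467]), np.float64(2.032869657445086)) [ 499.85902857 -259.35233471   52.        ] [ 497.5583939  -257.74946487   52.        ]
```

Request:
drive_tool --plan '[[[-1, 20, 20, 0, 6], [-1, 19, 22, 0, 7], [-1, 0, 0, 0, 7], [-1, 0, 0, 0, 7], [-1, 0, 0, 0, 7], [-1, 0, 0, 0, 7], [-1, 0, 0, 0, 7], [-1, 0, 0, -20, 7], [-1, 0, 0, -30, 5], [-1, 0, 0, -20, 0], [-1, 0, 0, 0, 0]]]'

```text
clock: 2.15
position: [492.5, -258.4, 125.2]
ee_rot: [-0.642, 0.767, 0.004, -0.002]
contact_force: [-0.4, 0.1, -0.1]
gripper_width: 85.2
grasp_force: 0.0
```

Request:
drive_tool --plan '[[[-1, 6, 0, 0, 0], [-1, 0, 0, -20, 0], [-1, 0, 0, -30, 0], [-1, 0, 0, 0, 0], [-1, 0, 0, 0, 0]]]'

```text
clock: 2.57
position: [503.4, -259.5, 80.2]
ee_rot: [-0.643, 0.766, -0.0, -0.0]
contact_force: [1.4, 0.2, 0.9]
gripper_width: 85.4
grasp_force: 0.0
```

Request:
drive_tool --plan '[[[-1, -4, 1, -25, 0], [-1, 0, 0, -25, 0], [-1, 0, 0, -9, 0], [-1, 0, 0, 0, 0], [-1, 0, 0, 0, 0], [0.5, 0, 0, 0, 0], [0.5, 0, 0, 0, 0], [0.5, 0, 0, 0, 0], [0.5, 0, 0, 0, 0], [0.5, 0, 0, 0, 0], [0.5, 0, 0, 0, 0]]]'

```text
clock: 3.48
position: [499.5, -258.0, 20.6]
ee_rot: [-0.643, 0.766, -0.0, 0.0]
contact_force: [-0.6, 0.3, -0.0]
gripper_width: 21.2
grasp_force: 0.0
```

The fingers closed to 21 mm on nothing, so I'll look.

Run:
```python
from h import *
snap('side','side2');snap('top','top2'); print(read_state()['gripper_width'],read_state()['position'],read_state()['grasp_force'])
s=cv2.imread('pics/side2.png'); t=cv2.imread('pics/top2.png')
cv2.imwrite('pics/c4.png',np.hstack([cv2.resize(s[215:315,360:460],(400,400),interpolation=2),cv2.resize(t[190:290,370:470],(400,400),interpolation=2)]))
```

```text
21.382860407853105 [ 499.34747311 -257.97408563   20.4419641 ] 0.0
```

View pics/c4.png

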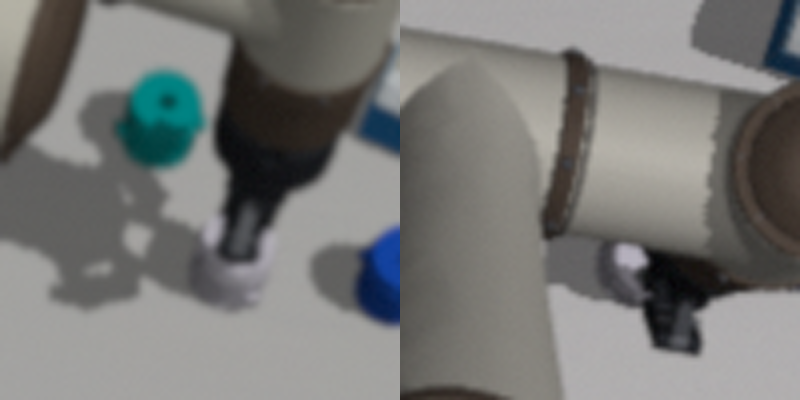

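The bucket still stands where it was, with the fingers in front of or above it. I'll locate the fingers in 3D.

Run:
```python
from h import *
for n,(u0,u1,v0,v1) in {'side':(405,435,255,295),'top':(418,448,245,282)}.items():
    d=np.load(f'pics/{n}2.npy'); im=cv2.imread(f'pics/{n}2.png').max(2)
    print(n)
    for v in range(v0,v1,3):
        print(v,' '.join('%4d/%4d/%3d%s'%(*px(n,u,v,d[v,u]),'*' if im[v,u]<100 else ' ') for u in range(u0,u1,5)))
```

```text
side
255  578/-219/  0   580/-233/  1   475/-227/187*  467/-236/204*  463/-247/214*  462/-258/220*
258  568/-220/  1   568/-233/  5   571/-247/  4   468/-239/188*  463/-249/200*  461/-260/208*
261  557/-221/  3   561/-235/  0   562/-248/  3   464/-240/181*  464/-252/184*  462/-263/191*
264  552/-222/ -3   551/-235/  2   550/-248/  9   461/-242/171*  460/-253/177*  480/-270/145*
267  539/-222/  4   542/-236/  2   481/-237/118*  458/-244/162*  458/-255/167*  552/-290/  0 
270  534/-224/ -4   532/-237/  3   508/-245/ 52   455/-246/152*  475/-262/121*  542/-291/  2 
273  520/-224/  4*  494/-232/ 58   501/-246/ 49   446/-246/154*  475/-265/105   533/-291/  2 
276  514/-225/  0*  491/-234/ 48*  440/-235/148*  437/-247/156*  497/-273/ 47   525/-292/  0 
279  502/-225/  6*  486/-235/ 39*  475/-245/ 65*  434/-248/147*  487/-273/ 51   515/-293/  1 
282  496/-227/  0*  483/-237/ 30*  473/-248/ 52   476/-261/ 51   478/-273/ 52   509/-294/ -4 
285  489/-228/ -3*  478/-239/ 21*  473/-250/ 36   472/-262/ 43   480/-277/ 31   499/-294/ -1 
288  478/-229/  0   476/-241/  8*  472/-253/ 20*  473/-265/ 2
[... 745 characters left out ...]
480/-246/100*  471/-236/195*  469/-241/219*
263  483/-232/ -2   481/-240/ 17*  478/-246/ 44*  474/-248/ 91*  468/-243/162*  465/-248/187*
266  475/-231/  0   475/-243/  0   474/-254/  8*  465/-241/122*  466/-255/108*  461/-254/159*
269  467/-229/  6   468/-243/  1   468/-255/ -1   457/-239/128*  456/-246/145*  455/-255/154 
272  461/-230/  0   460/-242/  4   460/-254/  1   450/-237/136*  449/-246/147*  449/-257/146*
275  453/-230/  0   453/-242/  1   453/-255/ -4   443/-236/138*  442/-245/150*  442/-255/151*
278  446/-229/  4   445/-241/  5   445/-254/  2   445/-266/  2   445/-278/  1   445/-290/  1*
281  439/-230/ -1   438/-242/ -1   438/-254/  0   438/-266/  0   438/-278/  2   437/-290/  2
```

Run:
```python
from h import *
a=read_state(); print(a['clock'],a['position'],a['joints'],a['gripper_width'])
p,d=snap('side','side3'); q=cv2.imread('pics/side2.png')[:,:,::-1]
print(np.abs(p.astype(int)-q).mean(), np.abs(p.astype(int)-q)[200:300,360:460].mean())
a=read_state(); print(a['clock'],a['position'],a['gripper_width'])
for z in (20,45,130,150): print(z,proj('side',[[440,-250,z],[499,-258,z]]).round(),proj('top',[[440,-250,z],[499,-258,z]]).round())
```

```text
3.5833 [ 499.34747311 -257.97408563   20.4419641 ] [-1.88544132e-01  4.72062932e-01 -3.66483889e-01  4.58157092e-05
 -7.32314314e-01  1.37774686e-02] 21.382860407853105
0.6809917534722222 0.8037
3.6333 [ 499.35632915 -257.99995651   20.41574698] 21.287362492249112
20 [[413. 299.]
 [418. 280.]] [[428. 280.]
 [430. 256.]]
45 [[414. 295.]
 [419. 275.]] [[430. 279.]
 [432. 254.]]
130 [[420. 280.]
 [425. 260.]] [[438. 277.]
 [441. 250.]]
150 [[421. 277.]
 [426. 256.]] [[440. 276.]
 [443. 249.]]
```

Run:
```python
from h import *
for n,b in (('side',(390,450,200,300)),('top',(400,470,240,300))):
    P=cloud(n,np.load(f'pics/{n}2.npy'),*b)
    P=P[(abs(P[:,0]-499)<75)&(abs(P[:,1]+258)<45)&(P[:,2]>56)]
    print(n)
    for z in range(56,260,12):
        Q=P[(P[:,2]>=z)&(P[:,2]<z+12)]
        if len(Q): print(z,len(Q),Q[:,0].min().round(),Q[:,0].max().round(),Q[:,1].min().round(),Q[:,1].max().round())
s=cv2.imread('pics/side3.png'); t=cv2.imread('pics/top2.png')
cv2.imwrite('pics/c5.png',np.hstack([cv2.resize(s[235:305,385:455],(400,400),interpolation=2),cv2.resize(t[240:300,410:470],(400,400),interpolation=2)]))
```

```text
side
56 16 475.0 510.0 -279.0 -232.0
68 1 472.0 472.0 -256.0 -256.0
80 1 516.0 516.0 -249.0 -249.0
92 7 477.0 485.0 -267.0 -241.0
104 15 473.0 479.0 -271.0 -241.0
116 20 474.0 487.0 -268.0 -237.0
128 16 441.0 483.0 -270.0 -237.0
140 69 435.0 484.0 -273.0 -233.0
152 60 434.0 484.0 -273.0 -236.0
164 33 450.0 467.0 -262.0 -240.0
176 38 460.0 488.0 -274.0 -221.0
188 78 459.0 500.0 -290.0 -220.0
200 79 460.0 499.0 -290.0 -220.0
212 109 460.0 498.0 -290.0 -219.0
224 49 460.0 486.0 -286.0 -223.0
236 44 458.0 487.0 -290.0 -219.0
248 92 457.0 498.0 -294.0 -217.0
top
56 19 479.0 506.0 -252.0 -235.0
68 6 479.0 490.0 -251.0 -246.0
80 4 475.0 492.0 -249.0 -247.0
92 10 465.0 485.0 -253.0 -241.0
104 30 460.0 482.0 -256.0 -240.0
116 20 452.0 490.0 -250.0 -238.0
128 16 444.0 484.0 -248.0 -237.0
140 71 436.0 461.0 -262.0 -236.0
152 57 440.0 473.0 -260.0 -238.0
164 22 459.0 470.0 -262.0 -242.0
176 11 464.0 490.0 -257.0 -224.0
188 25 464.0 489.0 -266.0 -224.0
200 22 464.0 488.0 -259.0 -224.0
212 25 465.0 487.0 -255.0 -225.0
224 8 469.0 483.0 -242.0 -226.0
236 14 462.0 481.0 -265.0 -225.0
248 26 462.0 480.0 -261.0 -226.0
```

View pics/c5.png

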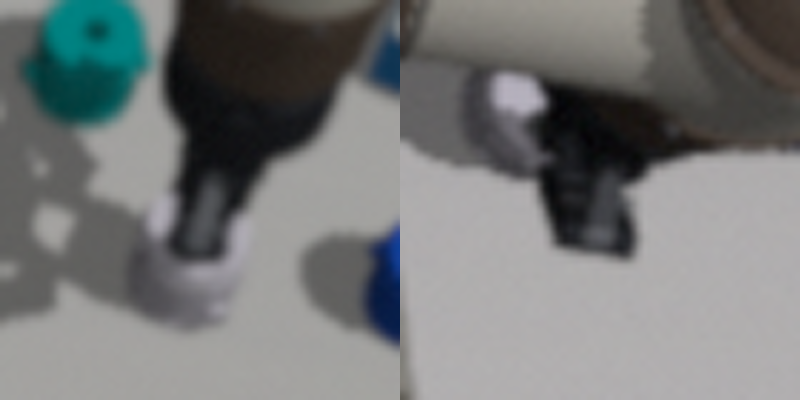

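The fingers seem to end well above the bucket (the cloud is solid only above z≈90), although the reported TCP z is 20. I'll check the start image the same way, where the reported TCP was (213,-587,199).

Run:
```python
from h import *
P=cloud('side',np.load('pics/side0.npy'),520,640,280,460); print(proj('side',[[213,-587,199],[213,-587,280]]))
P=P[(abs(P[:,0]-213)<75)&(abs(P[:,1]+587)<75)&(P[:,2]>60)]
for z in range(60,420,15):
    Q=P[(P[:,2]>=z)&(P[:,2]<z+15)]
    if len(Q): print(z,len(Q),Q[:,0].min().round(),Q[:,0].max().round(),Q[:,1].min().round(),Q[:,1].max().round())
P=cloud('side',np.load('pics/side2.npy'),380,470,180,300)
```

```text
[[567.2300656  380.41251791]
 [581.95574756 368.64293462]]
60 3 198.0 233.0 -662.0 -654.0
240 15 185.0 222.0 -634.0 -532.0
255 19 184.0 193.0 -549.0 -532.0
270 4 185.0 190.0 -547.0 -542.0
285 62 176.0 199.0 -553.0 -513.0
300 111 177.0 216.0 -565.0 -513.0
315 120 178.0 222.0 -580.0 -514.0
330 171 177.0 222.0 -582.0 -517.0
345 109 178.0 214.0 -581.0 -519.0
360 143 174.0 236.0 -607.0 -547.0
375 154 173.0 235.0 -605.0 -547.0
390 249 174.0 238.0 -605.0 -547.0
405 24 173.0 222.0 -583.0 -547.0
```

Run:
```python
from h import *
for f,u0,v0,u1,v1 in (('side0',615,335,555,376),('side2',440,235,419,284)):
    im=cv2.imread(f'pics/{f}.png'); d=np.load(f'pics/{f}.npy'); print(f)
    for k in np.linspace(0,1,22):
        u,v=round(u0+k*(u1-u0)),round(v0+k*(v1-v0)); print(u,v,im[v,u][::-1],px('side',u,v,d[v,u]).round())
```

```text
side0
615 335 [72 71 66] [ 192. -551.  509.]
612 337 [71 70 66] [ 193. -550.  498.]
609 339 [49 44 40] [ 191. -548.  491.]
606 341 [35 28 25] [ 191. -546.  482.]
604 343 [30 25 20] [ 193. -549.  467.]
601 345 [28 25 21] [ 195. -550.  453.]
598 347 [29 25 21] [ 195. -549.  442.]
595 349 [29 24 21] [ 196. -549.  429.]
592 351 [19 20 21] [ 205. -557.  397.]
589 353 [18 18 19] [ 202. -553.  393.]
586 355 [13 10 13] [ 201. -551.  384.]
584 356 [13 13 15] [ 201. -550.  377.]
581 358 [ 9 11 14] [ 200. -548.  367.]
578 360 [20 21 21] [ 203. -550.  347.]
575 362 [39 40 42] [ 200. -545.  344.]
572 364 [41 42 45] [ 196. -540.  340.]
569 366 [40 40 43] [ 189. -531.  347.]
566 368 [30 30 33] [ 184. -525.  346.]
564 370 [14 16 17] [ 184. -525.  336.]
561 372 [10 11 14] [ 181. -521.  329.]
558 374 [14 15 18] [ 183. -522.  312.]
555 376 [19 19 21] [ 183. -522.  296.]
side2
440 235 [105 103  96] [ 454. -262.  326.]
439 237 [91 87 80] [ 455. -262.  316.]
438 240 [46 40 35] [ 454. -262.  304.]
437 242 [44 37 33] [ 456. -262.  292.]
436 244 [41 34 29] [ 458. -262.  279.]
435 247 [43 37 31] [ 458. -262.  267.]
434 249 [40 34 29] [ 460. -262.  254.]
433 251 [40 33 28] [ 459. -261.  246.]
432 254 [25 27 30] [ 462. -262.  226.]
431 256 [18 20 22] [ 463. -261.  215.]
430 258 [20 18 23] [ 461. -260.  209.]
429 261 [19 21 22] [ 459. -260.  197.]
428 263 [20 20 24] [ 464. -261.  178.]
427 265 [25 24 27] [ 462. -260.  172.]
426 268 [27 28 29] [ 456. -258.  167.]
425 270 [28 29 31] [ 475. -262.  122.]
424 272 [46 48 51] [ 476. -262.  110.]
423 275 [66 67 70] [ 449. -256.  143.]
422 277 [50 52 56] [ 441. -253.  147.]
421 279 [53 55 57] [ 435. -251.  148.]
420 282 [154 152 159] [ 477. -261.   51.]
419 284 [136 133 140] [ 471. -259.   50.]
```

Wrist-to-tool geometry tracks the reported deltas, but the fingertips are clearly above the bucket's base (they shut to 21 mm over it). I'll probe lower in safe steps: open, descend 18 mm, close.

Request:
drive_tool --plan '[[[-1, 0, 0, 0, 0], [-1, 0, 0, 0, 0], [-1, 0, 0, 0, 0], [-1, 0, 0, 0, 0], [-1, 0, 0, 0, 0], [-1, 0, 0, -6, 0], [-1, 0, 0, -6, 0], [-1, 0, 0, -6, 0], [-1, 0, 0, 0, 0], [0.2, 0, 0, 0, 0], [0.2, 0, 0, 0, 0], [0.2, 0, 0, 0, 0], [0.2, 0, 0, 0, 0], [0.2, 0, 0, 0, 0]]]'

```text
clock: 4.8
position: [499.5, -258.1, 3.2]
ee_rot: [-0.643, 0.766, -0.0, 0.0]
contact_force: [-2.2, 0.6, 4.5]
gripper_width: 48.3
grasp_force: 61.1
```

Request:
drive_tool --plan '[[[-1, 0, 0, 0, 0], [-1, 0, 0, 0, 0], [-1, 0, 0, 0, 0], [-1, 0, 0, -4, 0], [-1, 0, 0, -4, 0], [-1, 0, 0, -4, 0], [-1, 0, 0, 0, 0], [0.2, 0, 0, 0, 0], [0.2, 0, 0, 0, 0], [0.2, 0, 0, 0, 0], [0.2, 0, 0, 0, 0], [0.2, 0, 0, 0, 0]]]'

```text
clock: 5.8
position: [499.9, -258.2, -9.0]
ee_rot: [-0.643, 0.766, -0.001, 0.0]
contact_force: [-0.5, -0.0, 1.9]
gripper_width: 50.3
grasp_force: 62.9
```

Request:
drive_tool --plan '[[[-1, 0, 0, 0, 0], [-1, 0, 0, 0, 0], [-1, 0, 0, 3, 0], [-1, 0, 0, 0, -7], [-1, 0, 0, 0, -7], [-1, 0, 0, 0, -7], [-1, 0, 0, 0, -7], [-1, 0, 0, 0, -7], [-1, 0, 0, 0, -7], [-1, 0, 0, 0, -7], [-1, 0, 0, 0, -7], [-1, 0, 0, 0, -7], [-1, 0, 0, 0, -7], [-1, 0, 0, 0, -7], [-1, 0, 0, 0, -7], [-1, 0, 0, -3, -6], [-1, 0, 0, 0, 0], [-1, 0, 0, 0, 0], [-1, 0, 0, 0, 0]]]'

```text
clock: 7.38
position: [499.4, -258.0, -9.5]
ee_rot: [0.086, 0.996, -0.0, 0.0]
contact_force: [0.2, 0.0, -0.2]
gripper_width: 85.2
grasp_force: 0.0
```

Request:
drive_tool --plan '[[[0.2, 0, 0, 0, 0], [0.2, 0, 0, 0, 0], [0.2, 0, 0, 0, 0], [0.2, 0, 0, 0, 0], [0.2, 0, 0, 0, 0], [0.2, 0, 0, 0, 0]]]'

```text
clock: 7.88
position: [499.7, -258.1, -9.0]
ee_rot: [0.087, 0.996, -0.0, 0.0]
contact_force: [-0.3, -0.2, 4.9]
gripper_width: 50.2
grasp_force: 62.7
```

Request:
drive_tool --plan '[[[0.2, 0, 0, 5, 0], [0.2, 0, 0, 10, 0], [0.2, 0, 0, 20, 0], [0.2, 0, 0, 30, 0], [0.2, 0, 0, 30, 0], [0.2, 0, 0, 20, 0], [0.2, 0, 0, 0, 0], [0.2, 0, 0, 0, 0], [0.2, 0, 0, 0, 0]]]'

```text
clock: 8.63
position: [497.9, -257.4, 103.9]
ee_rot: [0.088, 0.996, 0.001, -0.002]
contact_force: [-0.7, -0.4, -3.7]
gripper_width: 50.1
grasp_force: 63.0
```

Run:
```python
from h import *
print(read_state()['gripper_width'],read_state()['contact_force'])
snap('side','side4');snap('top','top4')
for n in('side','top'):
  d=np.load(f'pics/{n}4.npy'); 
  for X in ([545,-27,78],[500,-258,115+52],[474,-258,115+26]):
    u,v=proj(n,[X])[0].round().astype(int); print(n,X,u,v,px(n,u,v,d[v,u]).round(1))
P=cloud('side',np.load('pics/side4.npy'),385,455,200,300); P=P[(abs(P[:,0]-499)<45)&(abs(P[:,1]+258)<45)&(P[:,2]>30)]
for z in range(30,200,8):
    Q=P[(P[:,2]>=z)&(P[:,2]<z+8)]
    if len(Q): print(z,len(Q),Q.min(0).round(),Q.max(0).round())
s=cv2.imread('pics/side4.png'); t=cv2.imread('pics/top4.png')
cv2.imwrite('pics/c6.png',np.hstack([cv2.resize(s[190:290,350:450],(400,400),interpolation=2),cv2.resize(t[190:290,290:390],(400,400),interpolation=2)]))
```

```text
50.14270810443568 [-0.74462377 -0.44012343 -3.70355698]
side [545, -27, 78] 335 241 [166.6 -61.1 729. ]
side [500, -258, 167] 427 252 [ 502.  -258.   164.2]
side [474, -258, 141] 425 266 [ 473.6 -258.5  144.5]
top [545, -27, 78] 336 235 [553.8 -31.3  15. ]
top [500, -258, 167] 444 248 [ 484.7 -224.3  303. ]
top [474, -258, 141] 442 261 [ 474.4 -257.8  139.8]
102 1 [ 491. -233.  110.] [ 491. -233.  110.]
110 21 [ 471. -280.  111.] [ 492. -232.  118.]
118 27 [ 470. -278.  118.] [ 499. -230.  126.]
126 37 [ 470. -281.  126.] [ 489. -230.  134.]
134 35 [ 470. -283.  135.] [ 495. -231.  142.]
142 48 [ 471. -291.  142.] [ 506. -219.  150.]
150 66 [ 470. -290.  150.] [ 504. -218.  158.]
158 171 [ 470. -291.  158.] [ 515. -222.  166.]
166 109 [ 473. -290.  166.] [ 511. -218.  174.]
174 14 [ 481. -293.  175.] [ 497. -217.  182.]
182 46 [ 477. -302.  182.] [ 514. -213.  190.]
190 70 [ 477. -302.  190.] [ 514. -213.  197.]
198 30 [ 476. -302.  198.] [ 505. -220.  206.]
```

View pics/c6.png

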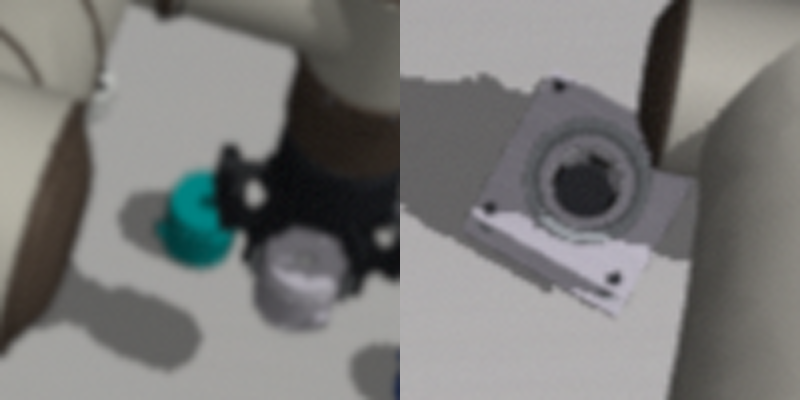

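The side crop shows the bucket held upright, with fingertips about 29 mm above its mouth, so the tips sit about 38 mm above the reported TCP z. The top crop shows the collar centred at about (336.4,234.6). I'll refine the centre with a rectified circle fit and check it on the known bucket.

```bash
cat >> h.py <<'E'
def circ(n,f,x,y,z,radii,s=12,show=True):
    im=cv2.cvtColor(cv2.imread(f'pics/{f}.png'),cv2.COLOR_BGR2GRAY)
    g=np.arange(-60,60.01,.5); X,Y=np.meshgrid(x+g,y+g); 
    p=proj(n,np.stack([X.ravel(),Y.ravel(),np.full(X.size,z)],1)).astype(np.float32).reshape(*X.shape,2)
    w=cv2.GaussianBlur(cv2.remap(im,p[...,0],p[...,1],cv2.INTER_CUBIC).astype(np.float32),(0,0),2)
    gx,gy=cv2.Sobel(w,5,1,0),cv2.Sobel(w,5,0,1); a=np.linspace(0,2*np.pi,180,endpoint=False); best=[]
    for r in radii:
      for dx in np.arange(-s,s+.1,.5):
        for dy in np.arange(-s,s+.1,.5):
          u=((dx+r*np.cos(a)+60)*2).round().astype(int); v=((dy+r*np.sin(a)+60)*2).round().astype(int)
          q=gx[v,u]*np.cos(a)+gy[v,u]*np.sin(a); best.append((np.abs(np.tanh(q/30)*1).mean() if 0 else abs(np.tanh(q/40).mean()),r,x+dx,y+dy))
    best.sort(reverse=True); print(f,z,[tuple(np.round(b,2)) for b in best[:3]], 'avg20',np.mean([b[2:] for b in best[:20]],0).round(2))
E
python3 - <<'E'
from h import *
circ('top','top0',499,-258,52,[25,25.5,26]); circ('top','top0',499,-258,52,[5,5.5],6)
circ('side','side1',499,-258,52,[25,25.5,26]);
for f in('top0','top4'):
    for r,z in (([36,36.5,37,37.5],78),([30,30.5,31,31.5],78),([21,21.5,22],70)): circ('top',f,545,-27,z,r)
circ('top','top0',597,-200,52,[25.5,26]);circ('side','side1',597,-200,52,[25.5,26])
E
```

```text
top0 52 [(np.float64(0.51), np.float64(25.0), np.float64(499.0), np.float64(-258.0)), (np.float64(0.51), np.float64(25.0), np.float64(499.0), np.float64(-258.5)), (np.float64(0.51), np.float64(25.0), np.float64(499.5), np.float64(-258.5))] avg20 [ 499.2  -258.52]
top0 52 [(np.float64(0.85), np.float64(5.5), np.float64(499.5), np.float64(-260.0)), (np.float64(0.84), np.float64(5.5), np.float64(499.5), np.float64(-259.5)), (np.float64(0.84), np.float64(5.5), np.float64(499.0), np.float64(-260.0))] avg20 [ 499.48 -259.95]
side1 52 [(np.float64(0.35), np.float64(25.0), np.float64(496.5), np.float64(-258.0)), (np.float64(0.35), np.float64(25.0), np.float64(496.5), np.float64(-257.5)), (np.float64(0.35), np.float64(25.0), np.float64(496.0), np.float64(-258.0))] avg20 [ 496.48 -257.8 ]
top0 78 [(np.float64(0.69), np.float64(36.5), np.float64(545.5), np.float64(-23.5)), (np.float64(0.69), np.float64(36.5), np.float64(545.0), np.float64(-23.5)), (np.float64(0.69), np.float64(36.0), np.float64(545.5), np.float64(-23.5))] avg20 [545.28 -23.6 ]
top0 78 [(np.float64(0.6), np.float64(31.5), np.flo
[... 1070 characters left out ...]
p.float64(0.66), np.float64(21.0), np.float64(544.0), np.float64(-29.0)), (np.float64(0.65), np.float64(21.0), np.float64(544.0), np.float64(-28.5))] avg20 [544.45 -29.02]
top0 52 [(np.float64(0.57), np.float64(26.0), np.float64(593.0), np.float64(-198.0)), (np.float64(0.57), np.float64(26.0), np.float64(592.5), np.float64(-197.5)), (np.float64(0.57), np.float64(26.0), np.float64(593.0), np.float64(-197.5))] avg20 [ 592.9  -197.72]
side1 52 [(np.float64(0.37), np.float64(26.0), np.float64(589.5), np.float64(-199.5)), (np.float64(0.37), np.float64(26.0), np.float64(589.0), np.float64(-199.5)), (np.float64(0.36), np.float64(26.0), np.float64(589.5), np.float64(-200.0))] avg20 [ 589.38 -199.5 ]
```

Request:
drive_tool --plan '[[[0.2, 2, 10, 0, 0], [0.2, 5, 20, 0, 0], [0.2, 6, 30, 0, 0], [0.2, 6, 30, 0, 0], [0.2, 6, 30, 0, 0], [0.2, 6, 30, 0, 0], [0.2, 6, 30, 0, 0], [0.2, 5, 25, 0, 0], [0.2, 4, 15, 0, 0], [0.2, 0, 10, 0, 0], [0.2, 0, 0, 0, 0], [0.2, 0, 0, 0, 0], [0.2, 0, 0, 0, 0], [0.2, 0, 0, 0, 0]]]'

```text
clock: 9.9
position: [544.9, -28.9, 105.2]
ee_rot: [0.088, 0.996, -0.0, -0.0]
contact_force: [-0.0, -0.3, -2.5]
gripper_width: 50.0
grasp_force: 63.1
```

Run:
```python
from h import *
print(read_state()['position'])
snap('side','side5');snap('top','top5')
im=cv2.imread('pics/side5.png');t=cv2.imread('pics/top5.png')
cv2.imwrite('pics/c7.png',np.hstack([cv2.resize(im[190:290,290:390],(400,400),interpolation=2),cv2.resize(t[190:290,290:390],(400,400),interpolation=2)]))
```

```text
[544.90193561 -28.86088524 105.15391315]
```

View pics/c7.png

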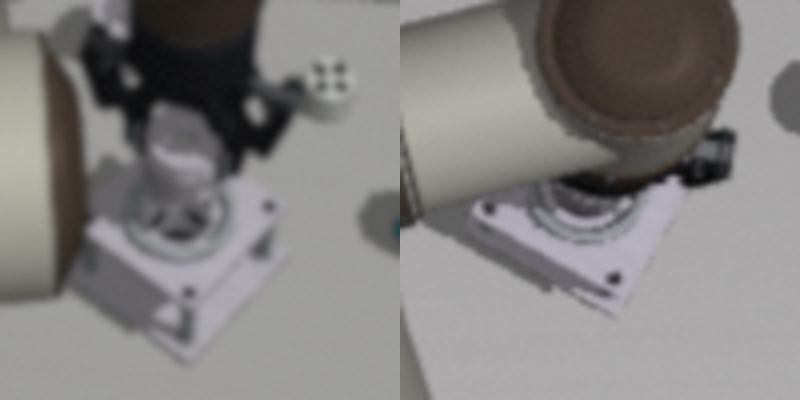

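The side view shows the bucket above the collar, whose visible front arc is centred at about (334.5,242). I'll cross-check the stand's centre from the side view.

Run:
```python
from h import *
circ('side','side5',545,-27,78,[36,36.5,37,37.5]); circ('side','side5',545,-27,78,[31,31.5]); circ('side','side5',545,-27,70,[21,21.5])
D=np.load('pics/side5.npy'); P=cloud('side',D,300,370,205,285); show('plate',P[P[:,0]<640],66,75)
P=P[(abs(P[:,0]-545)<45)&(abs(P[:,1]+28)<40)&(P[:,2]>100)]
for z in range(105,180,10):
    Q=P[(P[:,2]>=z)&(P[:,2]<z+10)]; print(z,len(Q),Q.min(0).round(),Q.max(0).round()) if len(Q) else 0
```

```text
side5 78 [(np.float64(0.41), np.float64(36.5), np.float64(536.5), np.float64(-25.5)), (np.float64(0.41), np.float64(36.5), np.float64(536.5), np.float64(-26.0)), (np.float64(0.4), np.float64(36.5), np.float64(536.0), np.float64(-26.0))] avg20 [536.52 -25.75]
side5 78 [(np.float64(0.32), np.float64(31.0), np.float64(535.5), np.float64(-15.5)), (np.float64(0.32), np.float64(31.0), np.float64(535.0), np.float64(-15.5)), (np.float64(0.32), np.float64(31.0), np.float64(535.5), np.float64(-15.0))] avg20 [535.58 -15.62]
side5 70 [(np.float64(0.42), np.float64(21.0), np.float64(543.5), np.float64(-27.0)), (np.float64(0.42), np.float64(21.0), np.float64(543.0), np.float64(-27.0)), (np.float64(0.42), np.float64(21.0), np.float64(543.0), np.float64(-27.5))] avg20 [543.15 -27.08]
plate 603 med z 69.9 mean [524.8 -30.3] encl 536.5 -31.5 64.9 rect ((540.3385620117188, -26.283828735351562), (102.72370910644531, 103.82418060302734), 60.81498336791992)
105 4 [517. -36. 112.] [522. -17. 115.]
115 31 [514. -51. 116.] [536.  -2. 125.]
125 40 [514. -49. 125.] [540.  -1. 135.]
135 55 [513. -60. 135.] [552.   6. 145.]
145 69 [515. -64. 145.] [551.  10. 155.]
155 166 [514. -66. 155.] [563.  10. 165.]
165 134 [517. -64. 165.] [561.  10. 174.]
175 21 [522. -66. 175.] [549.  10. 185.]
```

Request:
drive_tool --plan '[[[0.2, 0, 1, -8, 0], [0.2, 0, 0, -10, 0], [0.2, 0, 0, -6, 0], [0.2, 0, 0, -4, 0], [0.2, 0, 0, -4, 0], [0.2, 0, 0, -3, 0], [0.2, 0, 0, -2, 0], [0.2, 0, 0, -2, 0], [0.2, 0, 0, 0, 0], [0.2, 0, 0, 0, 0]]]'

```text
clock: 10.83
position: [545.5, -27.0, 66.5]
ee_rot: [0.087, 0.996, 0.0, 0.0]
contact_force: [0.4, -0.3, -3.6]
gripper_width: 50.0
grasp_force: 63.1
```

Request:
drive_tool --plan '[[[0.2, 0, 0, -1, 0], [0.2, 0, 0, -1, 0], [0.2, 0, 0, -1, 0], [0.2, 0, 0, -1, 0], [0.2, 0, 0, 0, 0], [0.2, 0, 0, 0, 0]]]'

```text
clock: 11.33
position: [545.0, -27.3, 62.3]
ee_rot: [0.087, 0.996, -0.0, -0.0]
contact_force: [-1.2, -1.4, -2.7]
gripper_width: 50.1
grasp_force: 63.2
```

Request:
drive_tool --plan '[[[0.2, 0, 0, -0.5, 0], [0.2, 0, 0, -0.5, 0], [0.2, 0, 0, -0.5, 0], [0.2, 0, 0, 0, 0], [0.2, 0, 0, 0, 0]]]'

```text
clock: 11.75
position: [544.9, -27.2, 61.1]
ee_rot: [0.087, 0.996, -0.0, -0.0]
contact_force: [-2.9, -3.6, 1.4]
gripper_width: 50.1
grasp_force: 63.5
```

Request:
drive_tool --plan '[[[0.2, -0.5, -0.5, -0.5, 0], [0.2, 0, 0, 0, 0], [-1, 0, 0, 0, 0], [-1, 0, 0, 0, 0], [-1, 0, 0, 0, 0], [-1, 0, 0, 0, 0], [-1, 0, 0, 10, 0], [-1, 0, 0, 20, 0], [-1, 0, 0, 30, 0], [-1, 0, 0, 40, 0], [-1, 0, 0, 40, 0], [-1, 0, 20, 10, 0], [-1, 0, 41, 0, 0], [-1, 0, 41, 0, 0], [-1, 0, 41, 0, 0], [-1, 0, 41, 0, 0], [-1, 0, 41, 0, 0], [-1, 0, 0, 0, 0], [-1, 0, 0, 0, 0]]]'

```text
clock: 13.33
position: [544.7, 199.8, 210.7]
ee_rot: [0.085, 0.996, 0.0, 0.0]
contact_force: [0.4, 0.0, -0.4]
gripper_width: 85.4
grasp_force: 0.0
```

Run:
```python
from h import *
print(read_state()['position'])
snap('side','side6');snap('top','top6')
d=np.load('pics/top6.npy'); P=cloud('top',d,300,375,200,270); show('base',P[P[:,2]<140],112,130); show('plate',P,66,75)
Q=P[(P[:,2]>112)&(P[:,2]<130)]; A=np.c_[Q[:,:2],np.ones(len(Q))]; print('tilt',np.linalg.lstsq(A,Q[:,2],rcond=None)[0][:2])
circ('top','top6',546,-28,122,[25.5,26]);circ('top','top6',546,-28,122,[5.5],8);circ('side','side6',543,-28,122,[5.5],8);circ('side','side6',543,-28,122,[25.5,26],8)
D=np.load('pics/side6.npy');P=cloud('side',D,300,375,180,270);show('base s',P,112,130)
im=cv2.imread('pics/side6.png');t=cv2.imread('pics/top6.png')
cv2.imwrite('pics/c8.png',np.hstack([cv2.resize(im[180:280,210:360],(400,266),interpolation=2),cv2.resize(t[180:280,210:360],(400,266),interpolation=2)]))
```

```text
[544.73144656 199.81729929 210.72536945]
base 385 med z 121.5 mean [546.3 -26.8] encl 547.2 -26.8 26.1 rect ((546.8600463867188, -27.161787033081055), (47.83689498901367, 50.41048812866211), 86.9923324584961)
plate 1023 med z 70.5 mean [544.5 -28.3] encl 546.5 -27.4 69.5 rect ((546.876220703125, -28.378814697265625), (99.93680572509766, 100.74405670166016), 59.72024917602539)
tilt [ 0.0245164  -0.00640002]
top6 122 [(np.float64(0.65), np.float64(25.5), np.float64(545.5), np.float64(-27.5)), (np.float64(0.64), np.float64(25.5), np.float64(545.0), np.float64(-27.5)), (np.float64(0.64), np.float64(25.5), np.float64(545.5), np.float64(-27.0))] avg20 [545.38 -27.48]
top6 122 [(np.float64(0.82), np.float64(5.5), np.float64(546.0), np.float64(-28.5)), (np.float64(0.82), np.float64(5.5), np.float64(546.0), np.float64(-29.0)), (np.float64(0.81), np.float64(5.5), np.float64(546.5), np.float64(-28.5))] avg20 [546.1  -28.75]
side6 122 [(np.float64(0.66), np.float64(5.5), np.float64(542.5), np.float64(-28.0)), (np.float64(0.66), np.float64(5.5), np.float64(542.5), np.float64(-27.5)), (np.float64(0.66), np.float64(5.5), np.float64(543.0), np.float64(-28.0))] avg20 [542.52 -27.88]
side6 122 [(np.float64(0.35), np.float64(25.5), np.float64(543.5), np.float64(-26.5)), (np.float64(0.34), np.float64(25.5), np.float64(543.5), np.float64(-27.0)), (np.float64(0.34), np.float64(25.5), np.float64(544.0), np.float64(-26.5))] avg20 [543.4  -26.78]
base s 287 med z 120.8 mean [539.1 -26. ] encl 540.8 -25.9 27.3 rect ((540.414794921875, -26.15838050842285), (48.698421478271484, 51.8961181640625), 81.22077178955078)
```

View pics/c8.png

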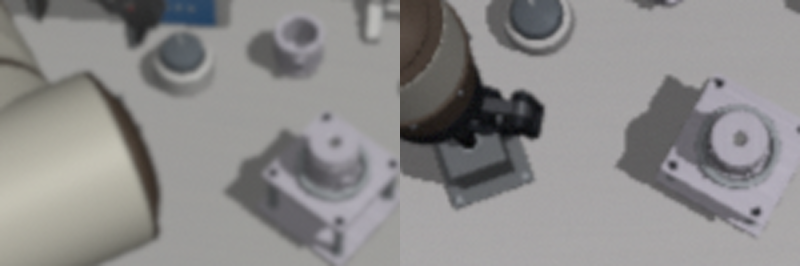

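The bucket is home: its base is at 121.5 and the collar is concentric with it. Next is the drift at about (550,203). I'll first squeeze along roughly x to centre it, so I turn 90° while coming down.

Request:
drive_tool --plan '[[[-1, 5, 3, 0, 7], [-1, 0, 0, 0, 7], [-1, 0, 0, 0, 7], [-1, 0, 0, 0, 7], [-1, 0, 0, 0, 7], [-1, 0, 0, 0, 7], [-1, 0, 0, 0, 7], [-1, 0, 0, 0, 7], [-1, 0, 0, -10, 7], [-1, 0, 0, -10, 7], [-1, 0, 0, -10, 7], [-1, 0, 0, -10, 7], [-1, 0, 0, -10, 6], [-1, 0, 0, -10, 0], [-1, 0, 0, 0, 0], [-1, 0, 0, 0, 0]]]'

```text
clock: 14.77
position: [549.9, 199.5, 150.3]
ee_rot: [-0.641, 0.767, -0.0, -0.0]
contact_force: [0.2, -0.2, 0.2]
gripper_width: 85.6
grasp_force: 0.0
```

Run:
```python
from h import *
print(read_state()['position'])
circ('top','top0',551,203,153,[7.5,8,8.5],8);circ('side','side0',548,203,153,[7.5,8,8.5],8)
```

```text
[549.88495806 199.47241873 150.28466052]
top0 153 [(np.float64(0.76), np.float64(8.5), np.float64(549.0), np.float64(202.0)), (np.float64(0.75), np.float64(8.5), np.float64(549.5), np.float64(202.0)), (np.float64(0.75), np.float64(8.5), np.float64(549.0), np.float64(201.5))] avg20 [548.95 201.92]
side0 153 [(np.float64(0.76), np.float64(7.5), np.float64(545.5), np.float64(204.5)), (np.float64(0.76), np.float64(7.5), np.float64(545.0), np.float64(204.5)), (np.float64(0.75), np.float64(7.5), np.float64(545.0), np.float64(204.0))] avg20 [544.67 204.22]
```

Request:
drive_tool --plan '[[[-1, -1, 3.5, -20, 0], [-1, 0, 0, -20, 0], [-1, 0, 0, -15, 0], [-1, 0, 0, -10, 0], [-1, 0, 0, -6, 0], [-1, 0, 0, 0, 0], [-1, 0, 0, 0, 0], [0.8, 0, 0, 0, 0], [0.8, 0, 0, 0, 0], [0.8, 0, 0, 0, 0], [0.8, 0, 0, 0, 0], [0.8, 0, 0, 0, 0], [0.8, 0, 0, 0, 0], [0.8, 0, 0, 0, 0]]]'

```text
clock: 15.93
position: [549.1, 204.1, 79.7]
ee_rot: [-0.643, 0.766, -0.0, 0.0]
contact_force: [0.2, -0.1, 1.4]
gripper_width: 14.6
grasp_force: 58.3
```

Request:
drive_tool --plan '[[[-1, 0, 0, 0, 0], [-1, 0, 0, 0, 0], [-1, 0, 0, 0, -7], [-1, 0, 0, 0, -7], [-1, 0, 0, 0, -7], [-1, 0, 0, 0, -7], [-1, 0, 0, 0, -7], [-1, 0, 0, 0, -7], [-1, 0, 0, 0, -7], [-1, 0, 0, 0, -7], [-1, 0, 0, 0, -7], [-1, 0, 0, 0, -7], [-1, 0, 0, 0, -7], [-1, 0, 0, 0, -7], [-1, 0, 0, 0, -6], [-1, 0, 0, 0, 0], [-1, 0, 0, 0, 0]]]'

```text
clock: 17.35
position: [548.8, 204.0, 79.3]
ee_rot: [0.086, 0.996, -0.0, -0.0]
contact_force: [1.0, -1.0, -0.1]
gripper_width: 85.6
grasp_force: 0.0
```

Request:
drive_tool --plan '[[[0.8, 0, 0, 0, 0], [0.8, 0, 0, 0, 0], [0.8, 0, 0, 0, 0], [0.8, 0, 0, 0, 0], [0.8, 0, 0, 0, 0], [0.8, 0, 0, 0, 0], [0.8, 0, 0, 0, 0], [0.8, 0, 0, 0, 0]]]'

```text
clock: 18.02
position: [549.0, 204.1, 79.6]
ee_rot: [0.087, 0.996, 0.0, 0.0]
contact_force: [0.2, -1.3, 0.3]
gripper_width: 14.7
grasp_force: 58.4
```

Request:
drive_tool --plan '[[[0.8, 0, 0, 5, 0], [0.8, 0, 0, 10, 0], [0.8, 0, 0, 15, 0], [0.8, 0, 0, 20, 0], [0.8, 0, 0, 20, 0], [0.8, 0, 0, 20, 0], [0.8, 0, 0, 20, 0], [0.8, 0, 0, 20, 0], [0.8, 0, 0, 10, 0], [0.8, 0, 0, 0, 0], [0.8, 0, 0, 0, 0], [0.8, 0, 0, 0, 0]]]'

```text
clock: 19.02
position: [547.9, 203.6, 217.9]
ee_rot: [0.087, 0.996, -0.001, -0.001]
contact_force: [0.5, -0.1, -0.8]
gripper_width: 14.5
grasp_force: 58.5
```

Run:
```python
from h import *
a=read_state(); print(a['position'],a['contact_force'],a['gripper_width'])
for n in('side','top'):
    snap(n,n+'7'); D=np.load(f'pics/{n}7.npy'); b=proj(n,[[549,204,180]])[0].astype(int)
    P=cloud(n,D,b[0]-35,b[0]+35,b[1]-40,b[1]+50); P=P[(abs(P[:,0]-548)<25)&(abs(P[:,1]-204)<18)&(P[:,2]>115)&(P[:,2]<300)]
    for z in range(115,300,12):
        Q=P[(P[:,2]>=z)&(P[:,2]<z+12)]
        if len(Q): print(n,z,len(Q),Q.min(0).round(),Q.max(0).round(),Q.mean(0).round(1))
```

```text
[547.89828167 203.62139518 217.94176947] [ 0.46358896 -0.11441109 -0.7770435 ] 14.50030279582912
side 163 2 [545. 199. 167.] [545. 201. 170.] [544.8 200.2 168.5]
side 175 3 [542. 200. 179.] [545. 203. 187.] [543.2 201.6 182. ]
side 187 12 [538. 198. 187.] [550. 207. 198.] [542.7 202.  191.6]
side 199 12 [540. 201. 199.] [548. 207. 211.] [543.2 203.4 205. ]
side 211 7 [541. 199. 211.] [545. 207. 220.] [542.8 202.  215.4]
side 223 13 [536. 195. 223.] [545. 211. 235.] [539.8 200.8 232.2]
side 235 20 [535. 198. 235.] [546. 213. 246.] [539.4 205.2 239.5]
side 247 24 [533. 186. 248.] [545. 218. 258.] [538.  203.9 254.1]
side 259 39 [532. 186. 259.] [544. 222. 271.] [537.4 203.2 264.7]
side 271 43 [531. 187. 271.] [548. 219. 283.] [537.6 203.3 276.6]
side 283 51 [529. 187. 283.] [559. 219. 295.] [540.9 205.7 288.7]
side 295 23 [530. 187. 295.] [555. 221. 300.] [543.4 208.9 297.6]
top 151 5 [546. 199. 154.] [551. 206. 159.] [547.9 201.9 157.3]
top 163 4 [546. 200. 163.] [549. 206. 175.] [547.5 202.1 169.4]
top 175 6 [546. 199. 176.] [550. 207. 186.] [547.7 202.  181.2]
top 187 1 [545. 203. 195.] [545. 203. 195.] [545.2 202.9 195.4]
top 235 2 [541. 202. 235.] [541. 204. 237.] [541.2 202.7 236. ]
top 247 3 [538. 191. 251.] [541. 197. 259.] [538.8 194.3 255.3]
top 259 3 [537. 188. 262.] [540. 192. 266.] [538.7 190.5 264.3]
top 295 1 [536. 188. 297.] [536. 188. 297.] [535.6 187.6 296.7]
```

Request:
drive_tool --plan '[[[0.8, 0, -10, 0, 0], [0.8, 0, -20, 0, 0], [0.8, 0, -30, 0, 0], [0.8, -1, -30, 0, 0], [0.8, -1, -30, 0, 0], [0.8, -1, -30, 0, 0], [0.8, 0, -30, 0, 0], [0.8, 0, -25, 0, 0], [0.8, 0, -15, 0, 0], [0.8, 0, -11, 0, 0], [0.8, 0, 0, 0, 0], [0.8, 0, 0, 0, 0], [0.8, 0, 0, 0, 0], [0.8, 0, 0, 0, 0], [0.8, 0, 0, 0, 0]]]'

```text
clock: 20.37
position: [545.9, -26.2, 219.4]
ee_rot: [0.087, 0.996, 0.0, -0.0]
contact_force: [-0.3, 1.0, -0.0]
gripper_width: 14.5
grasp_force: 58.6
```

Run:
```python
from h import *
a=read_state(); print(a['position'],a['contact_force'],a['gripper_width'])
for n in('side','top'):
    snap(n,n+'8'); D=np.load(f'pics/{n}8.npy'); b=proj(n,[[545,-27,165]])[0].astype(int)
    P=cloud(n,D,b[0]-35,b[0]+35,b[1]-40,b[1]+50); P=P[(abs(P[:,0]-545)<25)&(abs(P[:,1]+27)<14)&(P[:,2]>126)&(P[:,2]<250)]
    for z in range(126,235,12):
        Q=P[(P[:,2]>=z)&(P[:,2]<z+12)]
        if len(Q): print(n,z,len(Q),Q.min(0).round(),Q.max(0).round(),Q.mean(0).round(1))
```

```text
[545.93505502 -26.16593906 219.3516376 ] [-0.25706933  1.04657728 -0.0194818 ] 14.51884475488239
side 126 5 [521. -38. 127.] [553. -15. 130.] [533.6 -22.8 128.5]
side 150 10 [539. -28. 151.] [545. -20. 162.] [541.7 -23.6 157.1]
side 162 9 [538. -28. 162.] [543. -20. 172.] [540.8 -24.2 168.3]
side 174 10 [537. -28. 177.] [542. -20. 186.] [539.9 -24.5 181.3]
side 186 7 [538. -27. 187.] [543. -20. 197.] [540.5 -23.5 190.7]
side 198 10 [537. -28. 199.] [545. -21. 210.] [540.3 -24.6 204.5]
side 210 8 [538. -28. 211.] [544. -21. 219.] [540.4 -24.3 215.3]
side 222 7 [535. -33. 224.] [540. -16. 233.] [537.4 -25.6 230.4]
side 234 24 [532. -33. 234.] [545. -15. 246.] [537.6 -22.9 238.2]
top 126 8 [527. -39. 126.] [552. -14. 129.] [538.8 -22.4 127. ]
top 150 2 [544. -28. 157.] [545. -22. 162.] [544.7 -25.1 159.3]
top 162 2 [544. -24. 162.] [546. -22. 167.] [545.1 -22.7 164.5]
```

Request:
drive_tool --plan '[[[0.8, -0.4, -1.3, -6, 0], [0.8, 0, 0, -8, 0], [0.8, 0, 0, -6, 0], [0.8, 0, 0, -3, 0], [0.8, 0, 0, -2, 0], [0.8, 0, 0, -1, 0], [0.8, 0, 0, -1, 0], [0.8, 0, 0, 0, 0], [0.8, 0, 0, 0, 0], [0.8, 0, 0, 0, 0]]]'

```text
clock: 21.3
position: [545.6, -28.3, 192.7]
ee_rot: [0.087, 0.996, 0.0, 0.0]
contact_force: [0.9, -0.4, -0.9]
gripper_width: 14.5
grasp_force: 58.6
```

Request:
drive_tool --plan '[[[0.8, 0, 0.5, -1, 0], [0.8, 0, 0, -1, 0], [0.8, 0, 0, -1, 0], [0.8, 0, 0, -1, 0], [0.8, 0, 0, 0, 0], [0.8, 0, 0, 0, 0]]]'

```text
clock: 21.8
position: [545.4, -27.8, 188.3]
ee_rot: [0.087, 0.996, -0.0, -0.0]
contact_force: [-0.5, -0.3, -1.0]
gripper_width: 14.3
grasp_force: 58.6
```

Request:
drive_tool --plan '[[[0.8, 0, 0, -1, 0], [0.8, 0, 0, -1, 0], [0.8, 0, 0, -1, 0], [0.8, 0, 0, -1, 0], [0.8, 0, 0, -1, 0], [0.8, 0, 0, -1, 0], [0.8, 0, 0, -1, 0], [0.8, 0, 0, 0, 0], [0.8, 0, 0, 0, 0]]]'

```text
clock: 22.55
position: [545.4, -27.8, 181.4]
ee_rot: [0.087, 0.996, -0.0, -0.0]
contact_force: [0.3, 0.6, -1.0]
gripper_width: 14.7
grasp_force: 58.6
```

Request:
drive_tool --plan '[[[0.8, 0, 0, -0.7, 0], [0.8, 0, 0, -0.7, 0], [0.8, 0, 0, -0.7, 0], [0.8, 0, 0, -0.7, 0], [0.8, 0, 0, -0.7, 0], [0.8, 0, 0, -0.7, 0], [0.8, 0, 0, -0.7, 0], [0.8, 0, 0, -0.7, 0], [0.8, 0, 0, -0.7, 0], [0.8, 0, 0, -0.7, 0], [0.8, 0, 0, -0.7, 0], [0.8, 0, 0, -0.7, 0]]]'

```text
clock: 23.55
position: [546.3, -28.0, 174.4]
ee_rot: [0.087, 0.996, -0.0, 0.001]
contact_force: [-2.3, -0.5, 5.8]
gripper_width: 14.5
grasp_force: 59.1
```

Request:
drive_tool --plan '[[[0.8, -0.3, 0, -0.7, 0], [0.8, 0, 0, -0.7, 0], [0.8, 0, 0, -0.7, 0], [0.8, 0, 0, -0.7, 0], [0.8, 0, 0, -0.7, 0], [0.8, 0, 0, -0.7, 0], [0.8, 0, 0, -0.7, 0], [0.8, 0, 0, -0.7, 0], [0.8, 0, 0, -0.7, 0], [0.8, 0, 0, -0.7, 0], [0.8, 0, 0, -0.7, 0], [0.8, 0, 0, -0.7, 0]]]'

```text
clock: 24.55
position: [546.1, -27.9, 166.2]
ee_rot: [0.087, 0.996, -0.0, 0.001]
contact_force: [-0.7, 0.2, 6.5]
gripper_width: 14.6
grasp_force: 59.1
```

Request:
drive_tool --plan '[[[0.8, 0, 0, -0.7, 0], [0.8, 0, 0, -0.7, 0], [0.8, 0, 0, -0.7, 0], [0.8, 0, 0, -0.7, 0], [0.8, 0, 0, -0.7, 0], [0.8, 0, 0, -0.7, 0], [0.8, 0, 0, -0.7, 0], [0.8, 0, 0, -0.7, 0], [0.8, 0, 0, -0.7, 0], [0.8, 0, 0, -0.7, 0], [0.8, 0, 0, -0.7, 0], [0.8, 0, 0, -0.7, 0], [0.8, 0, 0, -0.7, 0], [0.8, 0, 0, -0.7, 0], [0.8, 0, 0, -0.7, 0], [0.8, 0, 0, -0.7, 0], [0.8, 0, 0, -0.7, 0], [0.8, 0, 0, -0.7, 0], [0.8, 0, 0, -0.7, 0]]]'

```text
clock: 26.13
position: [546.0, -27.9, 152.8]
ee_rot: [0.087, 0.996, -0.0, 0.001]
contact_force: [0.0, -0.1, 3.4]
gripper_width: 14.4
grasp_force: 59.1
```

Request:
drive_tool --plan '[[[0.8, 0, 0, -0.7, 0], [0.8, 0, 0, -0.7, 0], [0.8, 0, 0, -0.7, 0], [0.8, 0, 0, -0.7, 0], [0.8, 0, 0, -0.7, 0], [0.8, 0, 0, -0.7, 0], [0.8, 0, 0, -0.7, 0], [0.8, 0, 0, -0.7, 0], [0.8, 0, 0, -0.7, 0], [0.8, 0, 0, -0.7, 0]]]'

```text
clock: 26.97
position: [545.2, -27.8, 144.2]
ee_rot: [0.087, 0.996, 0.0, 0.0]
contact_force: [-0.7, -0.4, -1.3]
gripper_width: 14.4
grasp_force: 59.1
```

Request:
drive_tool --plan '[[[0.8, 0, 0, -0.5, 0], [0.8, 0, 0, -0.5, 0], [0.8, 0, 0, -0.5, 0], [0.8, 0, 0, -0.5, 0], [0.8, 0, 0, -0.5, 0], [0.8, 0, 0, -0.5, 0], [0.8, 0, 0, -0.5, 0], [0.8, 0, 0, -0.5, 0]]]'

```text
clock: 27.63
position: [545.9, -28.2, 141.5]
ee_rot: [0.087, 0.996, -0.0, 0.001]
contact_force: [-1.1, -1.3, 6.7]
gripper_width: 14.6
grasp_force: 59.3
```

Request:
drive_tool --plan '[[[0.8, 0, 0, -0.5, 0], [0.8, 0, 0, -0.5, 0], [0.8, 0, 0, -0.5, 0], [0.8, 0, 0, -0.5, 0]]]'

```text
clock: 27.97
position: [545.6, -28.4, 139.2]
ee_rot: [0.087, 0.996, -0.0, 0.001]
contact_force: [-0.5, -0.8, 4.3]
gripper_width: 15.0
grasp_force: 59.2
```

Request:
drive_tool --plan '[[[0.8, 0, 0, -0.5, 0], [0.8, 0, 0, -0.5, 0], [0.8, 0, 0, -0.5, 0], [0.8, 0, 0, -0.5, 0], [0.8, 0, 0, -0.5, 0]]]'

```text
clock: 28.38
position: [545.0, -27.9, 135.6]
ee_rot: [0.087, 0.996, -0.0, -0.0]
contact_force: [0.1, -0.8, 2.6]
gripper_width: 14.4
grasp_force: 59.2
```

Request:
drive_tool --plan '[[[0.8, 0, 0, -0.5, 0], [0.8, 0, 0, -0.5, 0], [0.8, 0, 0, -0.5, 0], [0.8, 0, 0, -0.5, 0], [0.8, 0, 0, -0.5, 0]]]'

```text
clock: 28.8
position: [545.1, -27.8, 133.2]
ee_rot: [0.087, 0.996, -0.0, -0.0]
contact_force: [0.0, -1.1, 3.3]
gripper_width: 14.5
grasp_force: 59.2
```

Request:
drive_tool --plan '[[[0.8, 0, 0, -0.5, 0], [0.8, 0, 0, -0.5, 0], [0.8, 0, 0, -0.5, 0], [0.8, 0, 0, -0.5, 0], [0.8, 0, 0, -0.5, 0]]]'

```text
clock: 29.22
position: [545.1, -27.8, 130.7]
ee_rot: [0.087, 0.996, -0.0, -0.0]
contact_force: [-0.7, -1.8, 2.3]
gripper_width: 14.9
grasp_force: 59.2
```

Request:
drive_tool --plan '[[[0.8, 0, 0.2, -0.5, 0], [0.8, 0, 0, -0.5, 0], [0.8, 0, 0, -0.5, 0], [0.8, 0, 0, -0.5, 0], [0.8, 0, 0, -0.5, 0]]]'

```text
clock: 29.63
position: [545.1, -27.6, 128.2]
ee_rot: [0.087, 0.996, -0.0, -0.0]
contact_force: [-0.3, -1.6, 3.5]
gripper_width: 14.2
grasp_force: 59.2
```

Request:
drive_tool --plan '[[[0.8, 0, 0, -0.5, 0], [0.8, 0, 0, -0.5, 0], [0.8, 0, 0, -0.5, 0], [0.8, 0, 0, -0.5, 0], [0.8, 0, 0, -0.5, 0]]]'

```text
clock: 30.05
position: [545.2, -27.6, 125.7]
ee_rot: [0.087, 0.996, -0.0, -0.0]
contact_force: [0.2, -2.1, 2.8]
gripper_width: 14.5
grasp_force: 59.2
```

Request:
drive_tool --plan '[[[0.8, 0, 0.3, -0.5, 0], [0.8, 0, 0, -0.5, 0], [0.8, 0, 0, -0.5, 0], [0.8, 0, 0, -0.5, 0], [0.8, 0, 0, -0.5, 0]]]'

```text
clock: 30.47
position: [545.1, -27.3, 123.2]
ee_rot: [0.087, 0.996, -0.0, -0.0]
contact_force: [0.3, -1.6, 2.7]
gripper_width: 14.4
grasp_force: 59.2
```

Request:
drive_tool --plan '[[[0.8, 0, 0, -0.5, 0], [0.8, 0, 0, -0.5, 0], [0.8, 0, 0, -0.5, 0], [0.8, 0, 0, -0.5, 0], [0.8, 0, 0, -0.5, 0]]]'

```text
clock: 30.88
position: [545.1, -27.3, 120.7]
ee_rot: [0.087, 0.996, 0.0, -0.0]
contact_force: [0.8, -1.6, 3.0]
gripper_width: 14.7
grasp_force: 59.2
```

Request:
drive_tool --plan '[[[0.8, 0, 0, -0.5, 0], [0.8, 0, 0, -0.5, 0], [0.8, 0, 0, -0.5, 0], [0.8, 0, 0, -0.5, 0], [0.8, 0, 0, -0.5, 0]]]'

```text
clock: 31.3
position: [545.7, -27.5, 119.6]
ee_rot: [0.087, 0.996, -0.0, 0.001]
contact_force: [-1.9, -1.8, 9.7]
gripper_width: 14.6
grasp_force: 59.7
```

Floor contact is beginning, so I press on gently.

Request:
drive_tool --plan '[[[0.8, 0, 0, -0.5, 0], [0.8, 0, 0, -0.4, 0], [0.8, 0, 0, 0, 0], [0.8, 0, 0, 0, 0]]]'

```text
clock: 31.63
position: [545.9, -27.6, 119.5]
ee_rot: [0.087, 0.996, -0.0, 0.001]
contact_force: [-2.9, -2.3, 11.4]
gripper_width: 14.7
grasp_force: 60.0
```

Request:
drive_tool --plan '[[[0.8, 0, 0, -0.5, 0], [0.8, 0, 0, -0.5, 0], [0.8, 0, 0, -0.3, 0], [0.8, 0, 0, 0, 0], [0.8, 0, 0, 0, 0], [0.8, 0, 0, 0, 0]]]'

```text
clock: 32.13
position: [546.1, -27.8, 119.2]
ee_rot: [0.087, 0.996, -0.001, 0.001]
contact_force: [-3.9, -2.1, 16.4]
gripper_width: 14.5
grasp_force: 60.4
```

Request:
drive_tool --plan '[[[0.8, 0, 0, -0.2, 0], [0.8, 0, 0, 0, 0], [0.8, 0, 0, 2, 0], [0.8, 0, 0, 4, 0], [0.8, 0, 0, 8, 0], [0.8, 0, 0, 12, 0], [0.8, 0, 0, 15, 0], [0.8, 0, 0, 15, 0], [0.8, 0, 0, 15, 0], [0.8, 0, 0, 15, 0], [0.8, 0, 0, 10, 0], [0.8, 0, 0, 8, 0], [0.8, 0, 0, 0, 0], [0.8, 0, 0, 0, 0]]]'

```text
clock: 33.3
position: [545.0, -27.0, 219.5]
ee_rot: [0.087, 0.996, 0.0, -0.0]
contact_force: [0.5, -0.3, -1.5]
gripper_width: 14.5
grasp_force: 58.7
```

Run:
```python
from h import *
a=read_state(); print(a['position'],a['contact_force'],a['gripper_width'])
D=snap('side','side9')[1]; P=cloud('side',D,300,375,180,270);P=P[P[:,2]<150]; show('base s',P,112,127)
P=cloud('side',D,300,375,150,270); P=P[(abs(P[:,0]-545)<25)&(abs(P[:,1]+27)<14)]
for lo,hi in((140,175),(175,215),(212,222),(222,232)):
    Q=P[(P[:,2]>lo)&(P[:,2]<hi)]; print(lo,len(Q),Q.mean(0).round(1),np.ptp(Q,0).round())
```

```text
[544.98645722 -27.04741636 219.52239313] [ 0.5276156  -0.33689348 -1.52811174] 14.503800200785475
base s 270 med z 120.6 mean [537.7 -26. ] encl 540.2 -24.9 26.5 rect ((540.1076049804688, -25.933691024780273), (50.29802322387695, 48.814327239990234), 11.026289939880371)
140 17 [539.5 -24.9 161.5] [ 7.  8. 24.]
175 33 [539.4 -25.3 196.3] [10.  8. 38.]
212 6 [539.1 -24.6 216.4] [5. 7. 8.]
222 7 [537.  -24.  228.8] [ 5. 17.  8.]
```

Request:
drive_tool --plan '[[[0.8, 0, 10, 0, 0], [0.8, 0, 20, 0, 0], [0.8, 0, 30, 0, 0], [0.8, 1, 30, 0, 0], [0.8, 1, 30, 0, 0], [0.8, 1, 30, 0, 0], [0.8, 1, 30, 0, 0], [0.8, 0, 25, 0, 0], [0.8, 0, 15, 0, 0], [0.8, 0, 11, 0, 0], [0.8, 0, 0, 0, 0], [0.8, 0, 0, 0, 0], [0.8, 0, 0, 0, 0], [0.8, 0, 0, 0, 0], [0.8, 0, 0, 0, 0]]]'

```text
clock: 34.6
position: [549.2, 202.7, 220.1]
ee_rot: [0.088, 0.996, 0.0, 0.0]
contact_force: [0.3, 0.0, -1.4]
gripper_width: 14.6
grasp_force: 58.7
```

Request:
drive_tool --plan '[[[0.8, 0, 1.3, -5, 0], [0.8, 0, 0, -12, 0], [0.8, 0, 0, -15, 0], [0.8, 0, 0, -10, 0], [0.8, 0, 0, -6, 0], [0.8, 0, 0, -3, 0], [0.8, 0, 0, 0, 0], [0.8, 0, 0, 0, 0], [0.8, 0, 0, 0, 0]]]'

```text
clock: 35.35
position: [549.7, 205.3, 169.7]
ee_rot: [0.087, 0.996, 0.0, 0.001]
contact_force: [0.5, 0.4, -0.1]
gripper_width: 14.6
grasp_force: 58.7
```

Request:
drive_tool --plan '[[[0.8, -0.4, -0.5, 0, 0], [0.8, 0, 0, 0, 0], [0.8, 0, 0, 0, 0]]]'

```text
clock: 35.6
position: [548.9, 204.6, 169.3]
ee_rot: [0.087, 0.996, 0.0, 0.0]
contact_force: [-0.3, 1.1, -2.1]
gripper_width: 14.3
grasp_force: 58.7
```

Request:
drive_tool --plan '[[[0.8, 0, -0.5, -1.5, 0], [0.8, 0, 0, -1.5, 0], [0.8, 0, 0, -1.5, 0], [0.8, 0, 0, -1.5, 0], [0.8, 0, 0, -1.5, 0], [0.8, 0, 0, -1.5, 0], [0.8, 0, 0, 0, 0], [0.8, 0, 0, 0, 0]]]'

```text
clock: 36.27
position: [548.7, 203.9, 159.7]
ee_rot: [0.087, 0.996, -0.0, -0.0]
contact_force: [0.8, 0.7, -0.9]
gripper_width: 14.7
grasp_force: 58.7
```

Request:
drive_tool --plan '[[[0.8, 0, 0, -3, 0], [0.8, 0, 0, -5, 0], [0.8, 0, 0, -8, 0], [0.8, 0, 0, -10, 0], [0.8, 0, 0, -10, 0], [0.8, 0, 0, -10, 0], [0.8, 0, 0, -10, 0], [0.8, 0, 0, -8, 0], [0.8, 0, 0, -5, 0], [0.8, 0, 0, -3, 0], [0.8, 0, 0, -2, 0], [0.8, 0, 0, 0, 0], [0.8, 0, 0, 0, 0]]]'

```text
clock: 37.35
position: [549.0, 204.1, 86.2]
ee_rot: [0.087, 0.996, 0.0, 0.0]
contact_force: [-0.6, -0.2, -0.3]
gripper_width: 14.4
grasp_force: 58.7
```

Request:
drive_tool --plan '[[[0.8, 0, 0, -1.5, 0], [0.8, 0, 0, -1.5, 0], [0.8, 0, 0, -1, 0], [0.8, 0, 0, -1, 0], [0.8, 0, 0, -0.7, 0], [0.8, 0, 0, 0, 0], [0.8, 0, 0, 0, 0]]]'

```text
clock: 37.93
position: [548.8, 204.0, 80.2]
ee_rot: [0.087, 0.996, -0.0, -0.0]
contact_force: [0.7, 0.4, -0.6]
gripper_width: 14.7
grasp_force: 58.7
```

Request:
drive_tool --plan '[[[0.8, 0, 0, -0.7, 0], [0.8, 0, 0, -0.5, 0], [0.8, 0, 0, 0, 0], [0.8, 0, 0, 0, 0], [-1, 0, 0, 0, 0], [-1, 0, 0, 0, 0], [-1, 0, 0, 0, 0], [-1, 0, 0, 0, 0], [-1, 0, 0, 0, 0], [-1, 0, 0, 10, 0], [-1, 0, 0, 25, 0], [-1, 0, 0, 40, 0], [-1, 0, 0, 40, 0], [-1, 0, 0, 40, 0]]]'

```text
clock: 39.1
position: [548.5, 203.7, 236.5]
ee_rot: [0.087, 0.996, -0.0, 0.0]
contact_force: [1.3, 1.1, 0.1]
gripper_width: 85.8
grasp_force: 0.0
```

Request:
drive_tool --plan '[[[-1, -20, 30, 0, 0], [-1, -30, 30, 0, 0], [-1, -30, 30, 0, 0], [-1, -30, 30, 0, 0], [-1, -30, 30, 0, 0], [-1, 0, 0, 0, 0], [-1, 0, 0, 0, 0], [-1, 0, 0, 0, 0], [-1, 0, 0, 0, 0]]]'

```text
clock: 39.85
position: [411.5, 351.2, 234.3]
ee_rot: [0.088, 0.996, 0.0, 0.0]
contact_force: [-0.3, 0.2, 0.6]
gripper_width: 85.0
grasp_force: 0.0
```

Run:
```python
from h import *
a=read_state(); print(a['clock'],a['position'],a['contact_force'])
snap('top','top10'); d=np.load('pics/top10.npy')
Q=cloud('top',d,215,262,212,262); show('block',Q,86,97); show('drift',Q,138,160)
P=cloud('top',d,300,375,200,270); show('base',P,112,130)
for f in('top6','top10'): circ('top',f,546,-28,122,[25.5,26])
for f in('top0','top10'): circ('top',f,551,203,153,[8,8.5],8)
a=cv2.imread('pics/top0.png');b=cv2.imread('pics/top10.png')
for nm,u,v in(('empty',309,169),('spare',369,178),('timer',262,186),('tape',270,313),('slides',359,313),('bottle',138,203)):
    p0=np.load('pics/top0.npy');w=slice(v-14,v+14),slice(u-14,u+14); print(nm,np.median(abs(p0[w]-d[w])).round(1),np.mean(abs(p0[w]-d[w])>15).round(2))
```

```text
39.85 [411.54430905 351.20722419 234.33576743] [-0.27337913  0.20925144  0.58114307]
block 389 med z 92.2 mean [551.2 203.2] encl 551.5 203.9 34.0 rect ((552.3275756835938, 204.37582397460938), (50.49636459350586, 49.848323822021484), 19.67091941833496)
drift 49 med z 150.4 mean [550.6 203.8] encl 551.5 204.0 8.2 rect ((550.9596557617188, 204.46817016601562), (15.157028198242188, 13.999107360839844), 44.879974365234375)
base 385 med z 121.7 mean [546.4 -27.1] encl 547.1 -27.1 25.9 rect ((546.5828857421875, -27.17969512939453), (48.02386474609375, 50.027809143066406), 86.77096557617188)
top6 122 [(np.float64(0.65), np.float64(25.5), np.float64(545.5), np.float64(-27.5)), (np.float64(0.64), np.float64(25.5), np.float64(545.0), np.float64(-27.5)), (np.float64(0.64), np.float64(25.5), np.float64(545.5), np.float64(-27.0))] avg20 [545.38 -27.48]
top10 122 [(np.float64(0.64), np.float64(25.5), np.float64(545.5), np.float64(-27.5)), (np.float64(0.63), np.float64(25.5), np.float64(546.0), np.float64(-27.5)), (np.float64(0.63), np.float64(25.5), np.float64(545.5), np.float64(-28.0))] avg20 [545.75 -27.8 ]
top0 153 [(np.float64(0.76), np.float64(8.5), np.float64(549.0), np.float64(202.0)), (np.float64(0.75), np.float64(8.5), np.float64(549.5), np.float64(202.0)), (np.float64(0.75), np.float64(8.5), np.float64(549.0), np.float64(201.5))] avg20 [548.95 201.92]
top10 153 [(np.float64(0.74), np.float64(8.5), np.float64(548.5), np.float64(202.0)), (np.float64(0.74), np.float64(8.5), np.float64(548.5), np.float64(201.5)), (np.float64(0.74), np.float64(8.5), np.float64(549.0), np.float64(202.0))] avg20 [547.88 201.2 ]
empty 3.0 0.01
spare 2.9 0.01
timer 2.8 0.01
tape 2.8 0.01
slides 2.8 0.01
bottle 2.7 0.01
```

The drift is back at its original height, the bucket is home, and the bystanders have not moved. I'm handing in.

```bash
python3 -c "
from bench import *
print(job_done())"
```

```text
the job is handed in; nothing more can be done
None
```

I seated the bucket in the stand, pushed the adapter down to the receiver's floor with about 16 N, stood the drift back in its block and handed the job in at about 40 s; no verdict came back.

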